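Start the anchor screw of the collection box

TASK

Start the leaning brass screw that anchors the wooden collection box: take the wooden-handled driver from its rest, set its blade in the slot, push lightly (never hard) to bring screw and driver square over the hole before turning anything, then give the screw about a quarter turn clockwise, keeping it square. Turn it with the driver only, stand the driver back upright in the middle hole of its rest, let go, and leave the other things where they are.

Things in the scene. Friction and masses are not known exactly. Their poses are not given: they have to be found in the camera images.
- collection_box: Fixed open wooden box (200 mm wide, 130 deep, 90 high; its lid, folded back beyond it, reaches 205 mm) with a grey steel foot plate before its front, 110 x 130 mm, 14 mm thick, level. Origin: on the table under the centre of the plate's screw hole. x points from the plate to the box (front wall 60 mm from the hole), z up. The screw stands in the hole.
- screw_axis (a point): The screw's axis where it enters the plate's top face, 14 mm above the table; z points up along the screw and so shows its lean (5 to 9 degrees at the start). It does not turn with the screw. The lean is stiff (0.05 N m) and stays where it is left; the driver's flat shoulder pressed square on the head with about 10 N brings the screw upright.
- plate_hole (a point): Centre of the hole, fixed, on the plate's top face. The screw's brass head is 36 mm across, 13 high, its top 16 to 34 mm above here: not measured, to be felt. Straight slot in it: 6 mm wide, 27 long, 9 deep, closed at the ends, lips rounded 2 mm, within 0.2 rad of the box's y axis (exact angle only seen or felt). A rubber bush lets the screw sink 1 mm per 6 N and spring back.
- screw_turn (a joint): How far the anchor screw has been turned, rad, clockwise from above counts up, 0 at the start. Turning takes about 0.07 N m and the screw sinks 1.6 mm per rad (2.5 mm in a quarter turn). It stays where it is left.
- driver_grip (a point): Centre of the driver's dark wooden handle, 26 x 26 mm square and 60 mm long; z points up along the driver. The flats face the driver's x and y. Driver 135 mm long, 0.18 kg; this point is 105 mm above the blade's lower edge and 30 mm below the handle's top.
- driver_tip (a point): Middle of the lower edge of the driver's steel blade; z up along the driver. The blade is 21 mm wide along y, 4 mm thick along x, rounded below. 7 mm above the edge is a flat round shoulder, 34 mm across and 6 mm thick, that sits on the screw's head when the blade is home in the slot; above it a 12 mm shank up to the handle, which begins 75 mm above the edge.
- driver: The same driver; origin at driver_tip, z up along the driver.
- rest_hole (a point): Mouth of the middle hole of the wooden tool rest, a fixed block 80 x 160 mm, 30 mm high (long side along its y), at its top face. Hole 26 mm across, 15 mm deep; the driver stands in it on its shoulder, blade tip 7 mm below this point. Two spare brass screw heads, 36 mm across, 11 mm high, lie on the rest 56 mm to either side of the hole.
- paper_cup_mid (a point): Black paper cup, 76 mm across, 95 high; its middle. Bystander.
- honey_jar_mid (a point): Amber glass jar, 64 mm across, 85 high; its middle. Bystander.
- rubber_stamp_mid (a point): Wooden stamp, 44 mm across, 66 high; its middle. Bystander.
- washer: Steel washer lying flat, 44 mm across, 6 thick; underside centre. Bystander.
- leaflet_block_mid (a point): Block of paper leaflets, 100 x 148 x 30 mm; its middle. Bystander.
- marker: Green marker pen lying flat, 120 mm long, 16 thick. Bystander.
Mind the look-alikes: they are no part of the job. Of the things that look like the driver, the largest one is meant.

How it is judged:
By the outcome, as a careful person would: the job done as asked, in the order asked, and still so for the second after the job is handed in, with the robot touching nothing.
It also fails if it takes over 72 s, if anything falls off the work surface, if the arm or the gripper's body presses on something with over 40 N, if the wrist force passes 120 N, or if a joint passes its speed limit or range.

ROBOT

A 7-joint arm with a two-finger parallel gripper is mounted at the origin on the work surface. World frame = base frame: x ahead of the robot, y to its left, z up, the work surface at z = 0. Lengths are in m, angles in rad, forces in N, time in s.
With the tool pointing down it reaches from about 0.4 to 0.85 m from the base axis. Payload 4.5 kg.
Tool frame: the origin (TCP) lies on the centre line of the jaws, within the pads' length; the fingertips stand 14 mm ahead of it and the grasp point (between the pads) lies 5 mm behind it (r.tcp_to_tips is the z of the fingertips in the tool frame, in m); z points along the fingers, y is the direction in which the jaws open and shut (so a half turn about z gives the same grasp; the last joint's range is limited). The gripper opens to 88 mm and grips with 3 to 60 N. Pads are 18 mm wide; open, the fingers measure 123 mm over their backs; the gripper's body (75 mm by 187 mm) begins 45 mm behind the grasp point.
Start: joints at [-1.081, 0.689, -0.195, 1.565, 0.157, 0.902, -0.215], TCP at [0.275, 0.561, 0.253] pointing down, gripper open.
Joint ranges: [-3.01, 3.01], [-0.46, 2.08], [-1.47, 1.51], [0.13, 2.56], [-1, 4.14], [0.04, 2.09], [-2.66, 2.66]. Speed limits (rad/s): [2.57, 2.57, 3.14, 3.14, 3.14, 3.14, 3.14].

INTERFACE

Orientations are given as a unit quaternion [x, y, z, w].
In Python, from plant import r, viewer gives the robot as it stands.
- The arm moves only by the shell command python3 -m inch 'ROWS' [FORCE]. ROWS is JSON, a list of rows, each a list of 3 entries, a list of its own where there are three numbers: the closure, from 0 (fully open) to 1 (shut), then the shift along the tool's x, y, z in cm, then the turn about the tool's z in degrees. In form: [[fingers, [x, y, z], yaw], ...]. A call has 1 to 20 rows; each row is the pose to reach, as a shift and turn from the pose commanded when the call began, along the tool's axes at that moment; what a row does not reach only later rows make up. A row lasts 1/10 s, in which the tool goes at most 50 mm and 8.59 degrees, less where a joint would pass 70% of its speed; a pose out of reach is approached as far as the arm can. A call with a gripper value outside its range is refused whole. The fingers move at their own pace and stop on an object; FORCE is the grip in N (left out, the last holds). Time passes only in rows, so rows that repeat a pose let the fingers close. It gives the time, the measured TCP pose, the force and the opening at its end, in the units of the state.
- r.get_state(): the state, without advancing time (a new reading comes with each control period).
- viewer.snapshot(name): name is "scene" or "top" or "wrist"; returns the picture (384x512x3 uint8, red, green, blue); there is no depth.
- viewer.camera_params(name): a dict with "intrinsics" (3x3 intrinsics, pixels), "k1" (the pictures are not rectified: a ray, as slopes to the right and down, at radius r is drawn at 1 + k1 r^2 times it, then the intrinsics apply), "world_to_cam" (4x4, takes a point from world to camera coordinates). Camera axes: x right, y up, looking along -z (the intrinsics and any distortion apply to the point x, -y, -z); pixel columns grow to the right and rows downward; lengths in m; the calibration is good to about 2 mm. A picture is of the moment at which its call begins: read the wrist's pose just before it. camera_params takes no time and is no camera call; for the wrist camera it gives the pose at the moment of the call.
- r.finish_job(): hands the job in, once; it reports no verdict.
Trained networks look in the newest picture that a camera, given by its name, has taken for a name from the list of things; names that differ only in an ending like _2 or _b are one class to them, and where a whole thing is asked for, a point or a joint stands for the part that bears it (a point fixed in the world has none). Each returns a list of dicts, best first, with "p" (0 to 1); they miss things now and then, are a little off and sometimes report something else, mostly with a low value. They report only what shows in the picture. A call takes as long as a camera call. They do not tell look-alikes from the thing itself.
- viewer.outline_of(camera, name): "pixels" (384x512 bool, what is visible of it) and "bbox" ([left, top, width, height] in pixels, round what is visible of it).
The state is a dict: "clock": time; "q": joint angles; "qd": joint speeds; "joint_torque": joint torques, N m; "tool_pos": TCP position; "eef_rot": TCP orientation; "contact_force": force on the tool from outside, world axes, zero at the start; "moment": the same for the moment, N m; "opening": opening from 0.0 (shut) to 1.0 (fully open).
Only numpy, scipy, OpenCV 4.12 (cv2) and the standard library are available. Lean on these libraries where they do the work, as an engineer would, in place of code of your own. Each camera call takes 0.05 s, during which the arm holds its last target.

## Working session

There is one attempt and no reset: what is moved stays moved. The work goes in short steps, Python scripts to look and compute and a shell command to move; the robot and the scene stay as the last step left them, time stands still between calls to the robot, and variables do not carry over. Pictures are saved under pics/ and viewed, and the job is handed in when it is done.

```bash
ls; mkdir -p pics; python3 - <<'E'
from plant import r, viewer
import cv2
print(r.get_state())
for n in ["scene","top","wrist"]:
    im=viewer.snapshot(n); cv2.imwrite(f"pics/{n}0.png",cv2.resize(im[:,:,::-1],None,fx=1.5,fy=1.5,interpolation=cv2.INTER_CUBIC))
    p=viewer.camera_params(n); print(n,p)
E
```

```text
pics
{'clock': 0.0, 'q': array([-1.08119867,  0.68998975, -0.1945356 ,  1.56635189,  0.15728011,
        0.90250297, -0.21506838]), 'qd': array([-1.52959636e-04, -3.33693743e-04, -7.97682454e-05,  8.82089783e-04,
        2.36529174e-04,  4.86481294e-05, -1.29470397e-03]), 'joint_torque': array([-2.43571394e-04, -5.27564907e+01, -1.26680117e+00, -1.53429240e+01,
       -5.25664771e-02,  6.39781414e-03,  1.77588818e-04]), 'tool_pos': array([0.27486928, 0.56062641, 0.25190487]), 'eef_rot': array([ 2.25871979e-01,  9.74156550e-01, -9.17009901e-04, -1.57979394e-04]), 'contact_force': array([ 0.27280791, -0.52954074, -0.55513319]), 'moment': array([-0.02879928, -0.02389538, -0.01292583]), 'opening': 0.996923485165462}
scene {'intrinsics': array([[399.54805945,   0.        , 255.97944005],
       [  0.        , 399.54805945, 198.90504476],
       [  0.        ,   0.        ,   1.        ]]), 'k1': -0.09570957126042627, 'world_to_cam': array([[ 0.7499321 ,  0.66150255, -0.0040265 , -0.37101138],
       [-0.55272248,  0.62993137,  0.54560455,  0.2542875 ],
       [ 0.36345522, -0.40694083,  0
[... 317 characters left out ...]
01022357, -0.9997281 ,  0.02095711, -0.03999474],
       [ 0.98651938,  0.01350723,  0.16308606, -0.54869943],
       [-0.16332479,  0.01900727,  0.98638924, -1.28922192],
       [ 0.        ,  0.        ,  0.        ,  1.        ]])}
wrist {'intrinsics': array([[285.08368682,   0.        , 255.61394178],
       [  0.        , 285.08368682, 197.49605892],
       [  0.        ,   0.        ,   1.        ]]), 'k1': -0.02455784746937833, 'world_to_cam': array([[ 0.44084207,  0.89758363, -0.001373  , -0.6229261 ],
       [-0.85596216,  0.41993858, -0.30162951,  0.03993911],
       [-0.27016114,  0.13414622,  0.95342422, -0.39113547],
       [ 0.        ,  0.        ,  0.        ,  1.        ]])}
```

View pics/scene0.png

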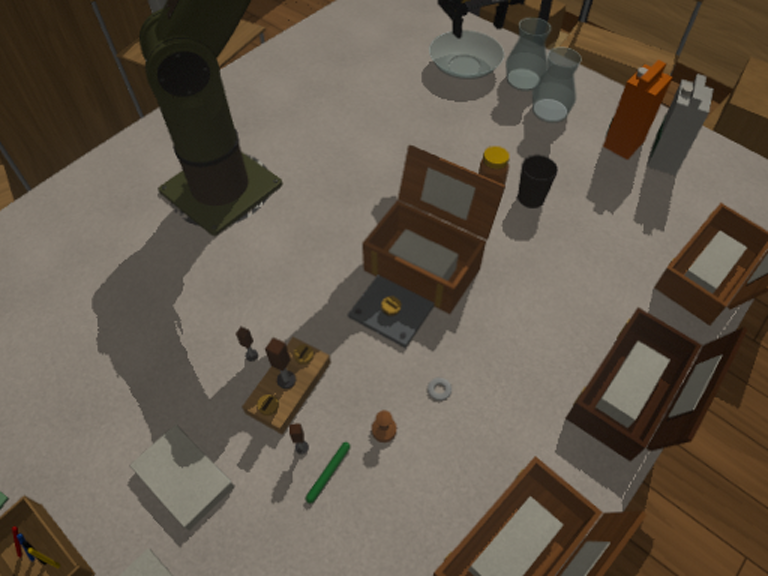

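View pics/top0.png

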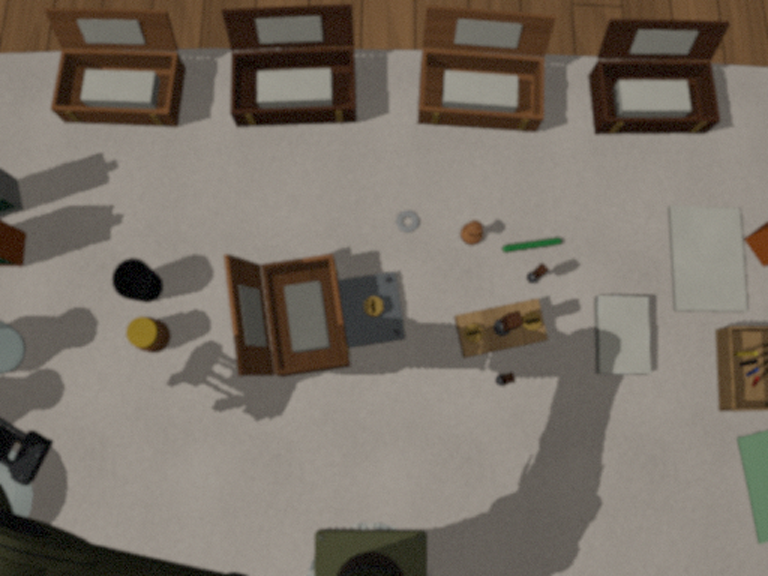

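View pics/wrist0.png

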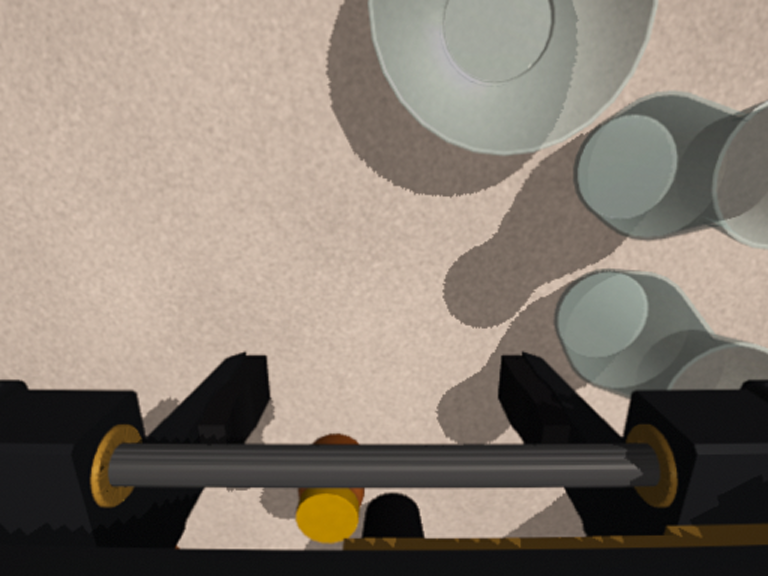

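The scene picture shows three driver-like things: small left (247,342), large in the middle of the rest (280,360), small right (298,438). The large one is in the rest's middle hole, which fits. I'll confirm with crops and outlines.

```bash
cat > h.py <<'E'
from plant import r, viewer
import numpy as np, cv2
from scipy.spatial.transform import Rotation as R
from scipy.optimize import least_squares
def proj(P,c):
    P=np.atleast_2d(P); W=c["world_to_cam"]; q=P@W[:3,:3].T+W[:3,3]
    s=np.c_[q[:,0]/-q[:,2], -q[:,1]/-q[:,2]]
    r2=(s**2).sum(1,keepdims=True); s=s*(1+c["k1"]*r2)
    K=c["intrinsics"]; return np.c_[s[:,0]*K[0,0]+K[0,2], s[:,1]*K[1,1]+K[1,2]]
def ray(uv,c):
    uv=np.atleast_2d(np.float64(uv)); K=c["intrinsics"]
    s=cv2.undistortPoints(uv[:,None],K,np.array([c["k1"],0,0,0.]))[:,0]
    d=np.c_[s[:,0],-s[:,1],-np.ones(len(s))]
    W=c["world_to_cam"]; Rm=W[:3,:3]; o=-Rm.T@W[:3,3]
    return o, d@Rm
def atz(uv,c,z):
    o,d=ray(uv,c); t=(z-o[2])/d[:,2]; return o+t[:,None]*d
def tri(obs):
    # obs: list (uv,cam)
    A=np.zeros((3,3));b=np.zeros(3)
    for uv,c in obs:
        o,d=ray(uv,c); d=d[0]/np.linalg.norm(d[0]); M=np.eye(3)-np.outer(d,d); A+=M;b+=M@o
    return np.linalg.solve(A,b)
def crop(im,x0,y0,w,h,f,name):
    cv2.imwrite(name,cv2.resize(im[y0:y0+h,x0:x0+w,::-1],None,fx=f,fy=f,interpolation=cv2.INTER_CUBIC))
E
python3 - <<'E'
from h import *
for n in ["scene","top"]:
    im=viewer.snapshot(n); np.save(f"{n}.npy",im)
    c=viewer.camera_params(n)
    for t in ["driver","driver_grip","screw_axis","collection_box","rest_hole","washer","rubber_stamp_mid","marker"]:
        for o in viewer.outline_of(n,t)[:4]:
            m=o["pixels"]; ys,xs=np.nonzero(m)
            print(n,t,round(o["p"],2),[round(float(v),1) for v in o["bbox"]],m.sum(),xs.mean().round(1),ys.mean().round(1))
ims=np.load("scene.npy"); crop(ims,140,195,170,130,4.5,"pics/s1.png")
imt=np.load("top.npy"); crop(imt,210,150,180,120,4.4,"pics/t1.png")
E
```

```text
scene driver 0.87 [174.2, 226.6, 22.0, 33.3] 392 186.7 240.8
scene driver 0.68 [195.9, 283.1, 10.8, 19.3] 168 198.6 291.6
scene driver 0.52 [155.3, 219.0, 17.2, 20.2] 164 163.7 227.2
scene driver 0.26 [201.0, 295.5, 33.6, 39.4] 281 218.8 314.0
scene driver_grip 0.75 [157.7, 218.0, 11.1, 19.0] 141 163.9 228.3
scene driver_grip 0.5 [194.6, 284.1, 10.4, 18.3] 187 198.9 291.9
scene screw_axis 0.59 [175.5, 228.4, 22.3, 29.8] 364 186.7 240.6
scene collection_box 0.65 [232.3, 97.8, 105.3, 135.5] 7881 283.2 163.0
scene rest_hole 0.89 [162.4, 222.5, 56.2, 68.8] 1678 191.1 258.0
scene washer 0.6 [286.9, 251.5, 11.1, 16.7] 168 293.0 259.4
scene rubber_stamp_mid 0.74 [246.4, 275.0, 17.8, 21.0] 239 255.5 284.5
scene marker 0.87 [202.9, 294.4, 33.0, 41.4] 289 218.0 315.2
top driver 0.75 [330.7, 207.8, 20.0, 16.5] 186 338.7 215.1
top driver 0.56 [350.8, 174.9, 14.0, 11.5] 114 357.4 181.7
top driver 0.23 [394.7, 196.8, 39.6, 55.6] 1947 414.3 223.0
top driver_grip 0.6 [331.1, 208.1, 14.5, 16.3] 204 338.1 215.1
top driver_grip 0.44 [349.4, 173.5, 14.5, 16.5] 124 357.8 181.8
top collection_box 0.63 [147.5, 167.5, 124.0, 85.1] 7618 204.0 209.4
top rest_hole 0.79 [305.5, 198.7, 60.3, 39.9] 1476 332.5 218.9
top rest_hole 0.52 [84.2, 209.7, 31.4, 26.1] 553 98.9 222.5
top rest_hole 0.19 [397.5, 197.5, 36.6, 52.9] 1932 414.6 223.2
top rubber_stamp_mid 0.77 [304.4, 149.8, 15.2, 11.4] 210 314.1 154.7
top marker 0.78 [335.0, 156.3, 38.7, 11.0] 196 353.9 162.4
```

```bash
python3 -m inch 2>&1 | head; ls -la
```

```text
invalid input
total 1176
drwxr-xr-x  3 agent agent   4096 Dec  7 15:00 .
drwxr-xr-x 23 root  root    4096 Dec  7 14:58 ..
-rw-r--r--  1 agent agent   1097 Dec  7 15:00 h.py
drwxr-xr-x  2 agent agent   4096 Dec  7 15:00 pics
-rw-r--r--  1 agent agent 589952 Dec  7 15:00 scene.npy
-rw-r--r--  1 agent agent 589952 Dec  7 15:00 top.npy
```

View pics/s1.png

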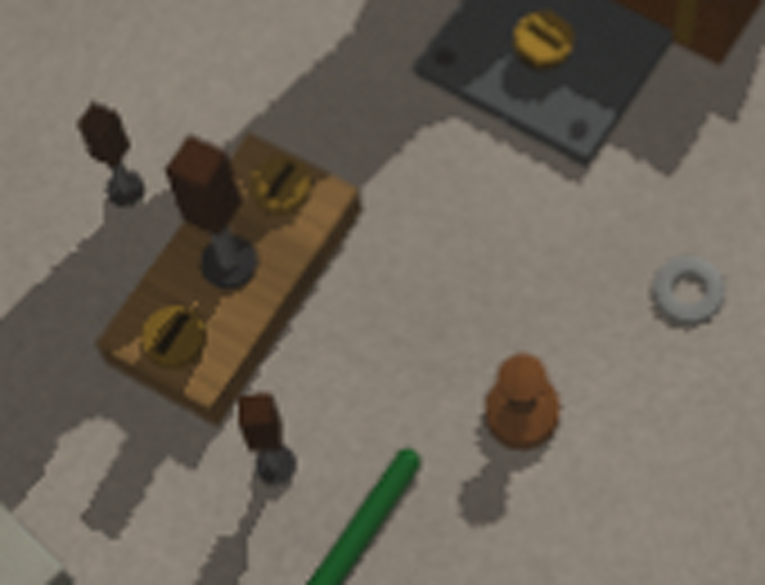

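View pics/t1.png

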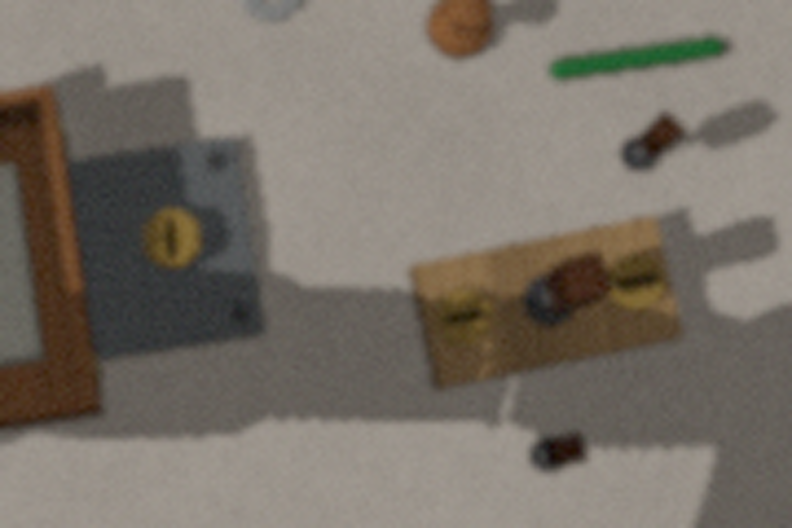

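```bash
python3 - <<'E'
from h import *
ct=viewer.camera_params("top"); cs=viewer.camera_params("scene")
T=lambda u,v:(210+u/4.4-.0,150+v/4.4)
S=lambda u,v:(140+u/4.5,195+v/4.5)
np.set_printoptions(precision=4,suppress=True)
print("cams",ray([0,0],ct)[0],ray([0,0],cs)[0])
rt=atz([T(412,268),T(655,217),T(682,333),T(438,388)],ct,.03); print("rest top",rt,rt.mean(0))
print([np.linalg.norm(rt[i]-rt[(i+1)%4]) for i in range(4)])
rs=atz([S(98,343),S(250,135),S(358,195),S(215,415)],cs,.03); print("rest scene",rs,rs.mean(0))
pt=atz([T(248,138),T(262,330),T(100,357),T(70,160)],ct,.014); print("plate",pt,pt.mean(0))
print("head top", atz([T(172,238)],ct,.014+.022), atz([S(544,40)],cs,.036), tri([(T(172,238),ct),(S(544,38),cs)]))
print("shoulder",tri([(T(543,300),ct),(S(230,262),cs)]), "handle top",tri([(T(592,275),ct),(S(205,155),cs)]))
E
```

```text
cams [ 0.3311 -0.0081  1.362 ] [ 0.9095 -0.4641  0.9911]
rest top [[ 0.4961 -0.1532  0.03  ]
 [ 0.5307 -0.31    0.03  ]
 [ 0.4563 -0.3259  0.03  ]
 [ 0.4202 -0.1695  0.03  ]] [ 0.4758 -0.2397  0.03  ]
[np.float64(0.16052522681450487), np.float64(0.07610084119830997), np.float64(0.16055184768970493), np.float64(0.07758545785013184)]
rest scene [[ 0.4571 -0.326   0.03  ]
 [ 0.4241 -0.172   0.03  ]
 [ 0.5027 -0.1577  0.03  ]
 [ 0.5392 -0.3109  0.03  ]] [ 0.4808 -0.2417  0.03  ]
plate [[ 0.5813 -0.049   0.014 ]
 [ 0.4571 -0.059   0.014 ]
 [ 0.4386  0.0438  0.014 ]
 [ 0.5653  0.0656  0.014 ]] [0.5106 0.0003 0.014 ]
head top [[ 0.5125 -0.001   0.036 ]] [[ 0.5168 -0.0038  0.036 ]] [ 0.5135 -0.0006  0.031 ]
shoulder [ 0.4763 -0.2381  0.027 ] handle top [ 0.4791 -0.2394  0.1621]
```

```bash
cat >> h.py <<'E'
np.set_printoptions(precision=4,suppress=True)
def tool():
    s=r.get_state(); return np.array(s["tool_pos"]), R.from_quat(s["eef_rot"]).as_matrix(), s
def need(target, az=None):
    """shift cm in tool axes to world target; az: desired azimuth of tool y (deg) -> cw turn"""
    p,M,s=tool(); d=M.T@(np.array(target)-p)*100
    a=np.degrees(np.arctan2(M[1,1],M[0,1]))
    print("shift cm",d,"tool y az",a, "turn", None if az is None else (a-az))
E
python3 - <<'E'
from h import *
p,M,s=tool(); c=viewer.camera_params("wrist"); o,d=ray([[256,192],[256,290]],c)
print(M, "cam in tool", M.T@(o-p), "dirs",d@M)
need([.5,.25,.33]); need([.478+.0107,-.24-.049,.30],12.4)
E
```

```text
[[-0.8979  0.4402  0.    ]
 [ 0.4402  0.8979  0.0001]
 [-0.      0.0001 -1.    ]] cam in tool [ 0.0795 -0.0012 -0.132 ] dirs [[-0.2831  0.0011  0.9593]
 [-0.6117  0.0009  0.8554]]
shift cm [-33.8921 -18.045   -7.7262] tool y az 63.88534108205624 turn None
shift cm [-56.6026 -66.9402  -4.7295] tool y az 63.88534108205624 turn 51.485341082056244
```

```bash
python3 -m inch '[[0,[-8,-4.5,-7.7],7],[0,[-12.5,-6.7,-7.7],14],[0,[-17,-9,-7.7],21],[0,[-21,-11,-7.7],28],[0,[-25,-13.5,-7.7],35],[0,[-30,-16,-7.7],42],[0,[-34,-18,-7.7],51],[0,[-36,-22.5,-7.7],51.5],[0,[-38.5,-27,-7],51.5],[0,[-40,-31,-7],51.5],[0,[-42,-36,-6],51.5],[0,[-44,-40,-6],51.5],[0,[-46,-45,-5],51.5],[0,[-48,-49,-5],51.5],[0,[-51,-53,-5],51.5],[0,[-53,-58,-5],51.5],[0,[-55,-63,-5],51.5],[0,[-56.6,-67,-5],51.5],[0,[-56.6,-67,-5],51.5],[0,[-56.6,-67,-5],51.5]]'
python3 - <<'E'
from h import *
im=viewer.snapshot("wrist"); cv2.imwrite("pics/w1.png",cv2.resize(im[:,:,::-1],None,fx=1.5,fy=1.5,interpolation=cv2.INTER_CUBIC))
np.save("w1.npy",im); p,M,s=tool(); print(p,s["q"],M)
E
```

```text
clock: 3.05
tool_pos: [0.4863, -0.2966, 0.3027]
eef_rot: [0.631, 0.776, -0.002, 0.001]
contact_force: [-0.2, -0.0, -0.7]
opening: 0.999
[ 0.4874 -0.2926  0.3025] [ 0.4293  0.5516  0.0491  1.6854 -0.0312  0.9051  0.7008] [[-0.2089  0.9779 -0.0002]
 [ 0.9779  0.2089 -0.0013]
 [-0.0012 -0.0005 -1.    ]]
```

View pics/w1.png

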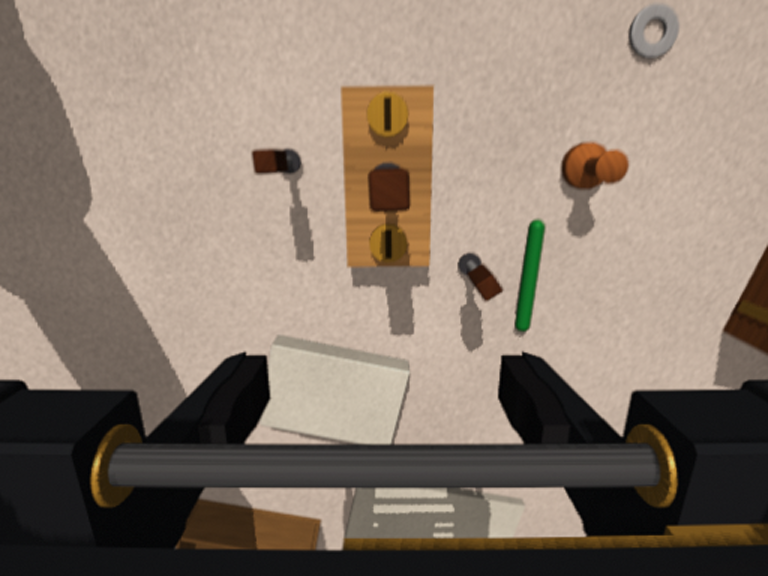

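The wrist picture shows the rest (345–433, 87–267), the large driver handle at (389,188) between the two spare heads (387,115) and (388,243), with small drivers at (275,160) and (480,275). Now an enlarged crop.

```bash
python3 - <<'E'
from h import *
im=np.load("w1.npy"); crop(im,215,45,90,140,6,"pics/w1c.png")
c=viewer.camera_params("wrist")
for t in ["driver","rest_hole"]:
  for o in viewer.outline_of("wrist",t)[:4]:
    m=o["pixels"]; ys,xs=np.nonzero(m); print(t,round(o["p"],2),np.round(o["bbox"],1),m.sum(),xs.mean().round(1),ys.mean().round(1), cv2.minAreaRect(np.c_[xs,ys].astype(np.float32)))
E
```

```text
driver 0.9 [243.8 102.6  30.   39.9] 835 258.4 126.2 ((258.5, 125.5), (33.0, 27.0), 90.0)
driver 0.83 [306.5 166.1  30.3  36. ] 504 319.0 184.5 ((318.7926940917969, 184.36587524414062), (34.67057800292969, 15.773550987243652), 51.34019470214844)
rest_hole 0.66 [224.2  60.4  64.6 118.1] 6013 257.7 115.4 ((256.9999694824219, 117.99999237060547), (119.99998474121094, 59.99999237060547), 90.0)
rest_hole 0.3 [173.8 226.1  97.5  71.4] 5551 221.9 261.2 ((222.0576934814453, 262.2115478515625), (94.72409057617188, 63.5416259765625), 11.309932708740234)
```

View pics/w1c.png

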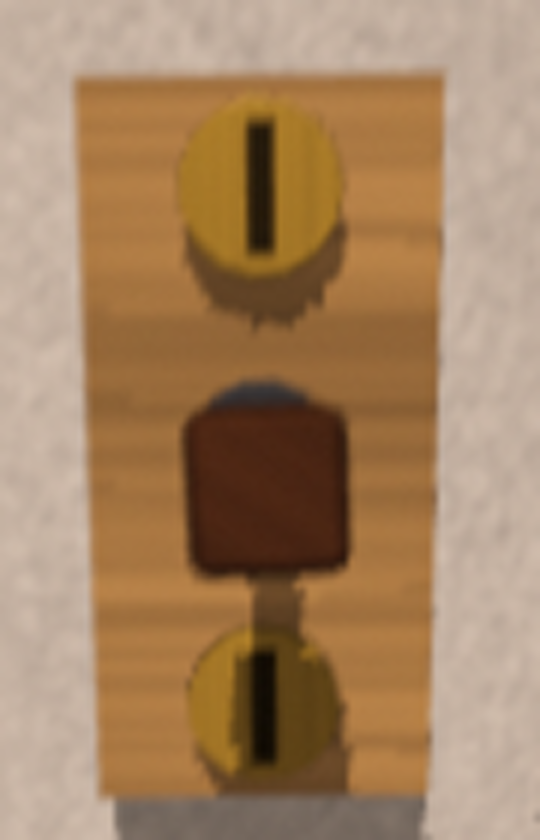

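```bash
python3 - <<'E'
from h import *
c=viewer.camera_params("wrist")
f=lambda u,v:(215+u/6-.4,45+v/6-.4)
P=atz([f(187,408),f(345,400),f(350,570),f(195,577)],c,.158); print(P,P.mean(0))
for i in range(4):
    d=P[(i+1)%4]-P[i]; print(np.linalg.norm(d),np.degrees(np.arctan2(d[1],d[0])))
Q=atz([f(77,77),f(445,75),f(428,797),f(100,797)],c,.03); print(Q,Q.mean(0))
for i in range(4):
    d=Q[(i+1)%4]-Q[i]; print(np.linalg.norm(d),np.degrees(np.arctan2(d[1],d[0])))
H=atz([f(260,185),f(264,705)],c,.041); print(H,H.mean(0))
E
```

```text
[[ 0.4622 -0.2187  0.158 ]
 [ 0.4859 -0.2123  0.158 ]
 [ 0.4926 -0.2374  0.158 ]
 [ 0.4687 -0.2438  0.158 ]] [ 0.4773 -0.2281  0.158 ]
0.024554818240156043 15.188694691722704
0.026083697372455143 -74.903064532091
0.024762544814673212 -165.04786310071694
0.025982622707394848 104.63896568217451
[[ 0.4211 -0.1591  0.03  ]
 [ 0.4986 -0.1416  0.03  ]
 [ 0.5342 -0.2977  0.03  ]
 [ 0.4564 -0.3148  0.03  ]] [ 0.4776 -0.2283  0.03  ]
0.07946677227916296 12.690518933627759
0.16005854435621392 -77.1772521226541
0.0796132838365385 -167.61176496107052
0.15963824951273353 102.77090911256728
[[ 0.4646 -0.173   0.041 ]
 [ 0.4898 -0.2823  0.041 ]] [ 0.4772 -0.2276  0.041 ]
```

```bash
python3 - <<'E'
from h import *
p,M,s=tool(); print(p,s["clock"],s["qd"]); c=viewer.camera_params("wrist"); im=viewer.snapshot("wrist"); print(tool()[0]); np.save("w2.npy",im); np.save("w2c.npy",c["world_to_cam"])
crop(im,215,45,90,140,6,"pics/w2c.png")
E
```

```text
[ 0.4887 -0.2884  0.3025] 3.2 [-0.027  -0.0078 -0.0142  0.0094  0.0024  0.001   0.0007]
[ 0.4889 -0.2876  0.3026]
```

View pics/w2c.png

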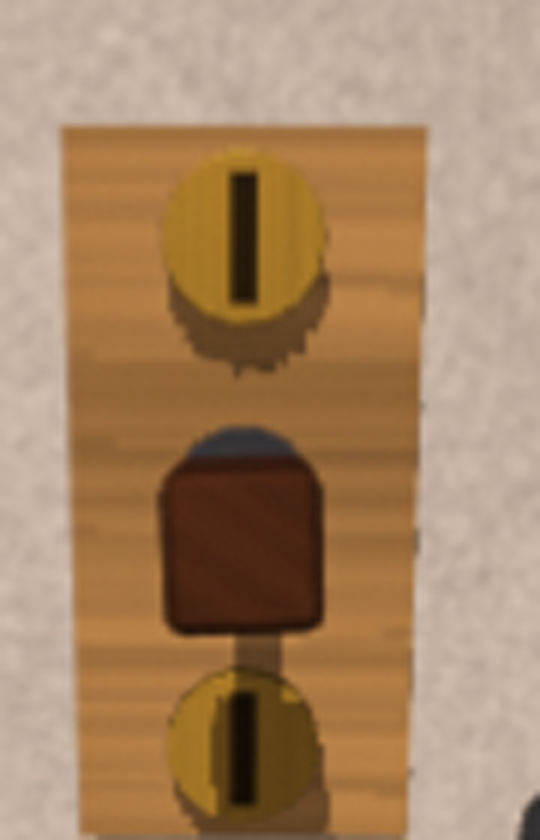

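```bash
python3 - <<'E'
from h import *
c=viewer.camera_params("wrist"); c["world_to_cam"]=np.load("w2c.npy")
f=lambda u,v:(215+u/6-.4,45+v/6-.4)
P=atz([f(163,463),f(320,460),f(324,630),f(172,633)],c,.158); print(P,P.mean(0))
for i in range(4):
    d=P[(i+1)%4]-P[i]; print(np.linalg.norm(d),np.degrees(np.arctan2(d[1],d[0])))
Q=atz([f(62,128),f(428,127),f(407,835),f(80,835)],c,.03); print(Q,Q.mean(0))
for i in range(4):
    d=Q[(i+1)%4]-Q[i]; print(np.linalg.norm(d),np.degrees(np.arctan2(d[1],d[0])))
H=atz([f(244,237),f(243,747)],c,.041); print(H,H.mean(0))
E
```

```text
[[ 0.4602 -0.2276  0.158 ]
 [ 0.4841 -0.2219  0.158 ]
 [ 0.4908 -0.2476  0.158 ]
 [ 0.4669 -0.2534  0.158 ]] [ 0.4755 -0.2376  0.158 ]
0.024606082471643233 13.450087747368432
0.026582849984914357 -75.50270767002579
0.02450685707476521 -166.48390860287597
0.02661307351169448 104.70980551331576
[[ 0.4198 -0.1698  0.03  ]
 [ 0.4976 -0.1525  0.03  ]
 [ 0.5315 -0.308   0.03  ]
 [ 0.4534 -0.3252  0.03  ]] [ 0.4756 -0.2389  0.03  ]
0.07964107429859689 12.536801356449706
0.1591896085395149 -77.70227015201222
0.07991102444306723 -167.61453737382524
0.15897989234102314 102.20022464523647
[[ 0.4635 -0.1839  0.041 ]
 [ 0.4872 -0.293   0.041 ]] [ 0.4753 -0.2385  0.041 ]
```

```bash
python3 - <<'E'
from h import *
need([.4755,-.238,.22],13.5);need([.4755,-.238,.123],13.5)
E
```

```text
shift cm [ 5.1243 -0.2393  8.2708] tool y az 12.522800772855584 turn -0.9771992271444159
shift cm [ 5.1099 -0.2444 17.9708] tool y az 12.522800772855584 turn -0.9771992271444159
```

```bash
python3 -m inch '[[0,[3,-0.2,4],-1],[0,[5.2,-0.2,8],-1],[0,[5.2,-0.2,8],-1],[0,[5.2,-0.2,8],-1],[0,[5.2,-0.2,8],-1],[0,[5.2,-0.2,8],-1],[0,[5.2,-0.2,8],-1]]'
python3 - <<'E'
from h import *
need([.4755,-.238,.123],13.5)
E
```

```text
clock: 3.95
tool_pos: [0.4761, -0.2401, 0.2238]
eef_rot: [0.62, 0.784, 0.0, 0.001]
contact_force: [-0.1, 0.4, -0.5]
opening: 1.003
shift cm [ 0.2331 -0.0278 10.076 ] tool y az 13.335757329207846 turn -0.16424267079215404
```

```bash
python3 -m inch '[[0,[0.1,0,4],0],[0,[0.1,0,8],0],[0,[0.1,0,10],0],[0,[0.1,0,10],0],[0,[0.1,0,10],0],[0,[0.1,0,10],0],[0,[0.1,0,10],0]]'
python3 - <<'E'
from h import *
need([.4755,-.238,.123],13.5); c=viewer.camera_params("wrist"); im=viewer.snapshot("wrist"); cv2.imwrite("pics/w3.png",im[:,:,::-1])
E
```

```text
clock: 4.65
tool_pos: [0.476, -0.2387, 0.1241]
eef_rot: [0.62, 0.785, 0.0, 0.001]
contact_force: [-1.0, 0.6, -0.6]
opening: 1.002
shift cm [ 0.0816 -0.0305  0.1133] tool y az 13.370707785033133 turn -0.12929221496686694
```

View pics/w3.png

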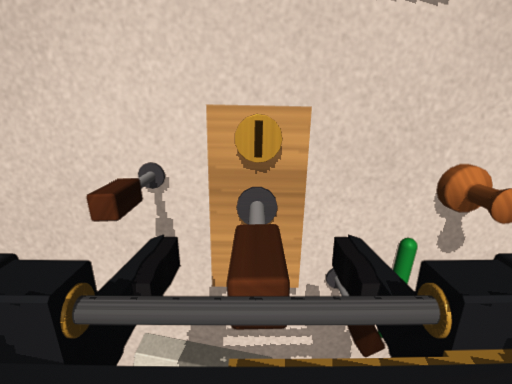

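```bash
python3 -m inch '[[0.5,[0.05,0,0.1],0],[0.7,[0.05,0,0.1],0],[0.9,[0.05,0,0.1],0],[1,[0.05,0,0.1],0],[1,[0.05,0,0.1],0],[1,[0.05,0,0.1],0],[1,[0.05,0,0.1],0],[1,[0.05,0,0.1],0],[1,[0.05,0,0.1],0],[1,[0.05,0,0.1],0]]' 45
```

```text
clock: 5.7
tool_pos: [0.4749, -0.2376, 0.1216]
eef_rot: [0.62, 0.785, 0.0, -0.0]
contact_force: [0.7, -0.3, -1.0]
opening: 0.29
```

```bash
python3 - <<'E'
from h import *
p,M,s=tool(); print(p,M,s["opening"],s["contact_force"],s["moment"],s["q"])
E
```

```text
[ 0.4749 -0.2376  0.1216] [[-0.2316  0.9728 -0.0002]
 [ 0.9728  0.2316  0.0002]
 [ 0.0003 -0.0002 -1.    ]] 0.2899175352413228 [ 0.7307 -0.2524 -1.007 ] [-0.067   0.0425 -0.036 ] [ 0.3658  0.7729  0.0189  1.9646 -0.0338  0.4048  0.6442]
```

```bash
python3 -m inch '[[1,[0,0,-1.5],0],[1,[0,0,-3],0],[1,[0,0,-6],0],[1,[0,0,-9],0],[1,[0,0,-12],0],[1,[0,0,-12],0],[1,[0,0,-12],0],[1,[0,0,-12],0],[1,[0,0,-12],0]]'
python3 - <<'E'
from h import *
p,M,s=tool(); print(p,s["contact_force"],s["moment"],s["opening"])
im=viewer.snapshot("scene"); c=viewer.camera_params("scene")
uv=proj(p-[0,0,.1],c)[0]; print(uv); u,v=uv.astype(int)
crop(im,u-60,v-70,120,100,6,"pics/s2.png")
E
```

```text
clock: 6.6
tool_pos: [0.4741, -0.2373, 0.2403]
eef_rot: [0.62, 0.785, -0.0, -0.002]
contact_force: [-0.3, 0.8, -2.2]
opening: 0.293
[ 0.4741 -0.2373  0.2403] [-0.3092  0.7601 -2.2317] [-0.0778  0.1012  0.0804] 0.29271182321855516
[184.5216 232.2231]
```

View pics/s2.png

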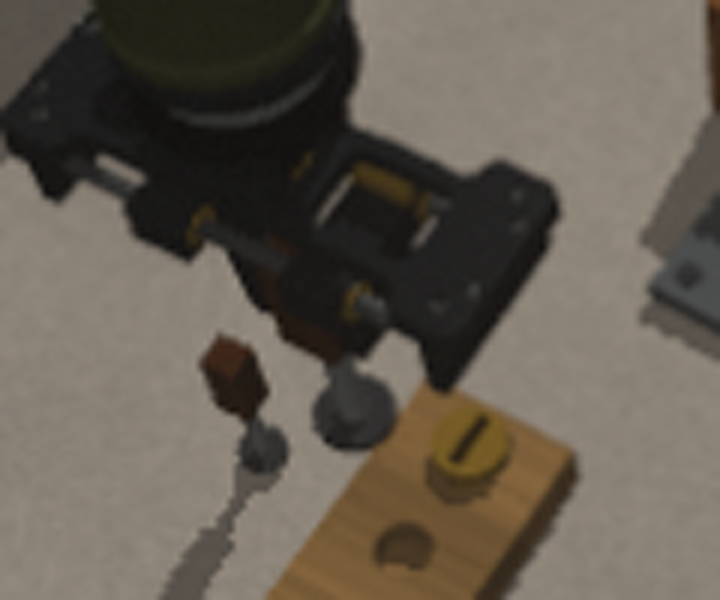

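```bash
python3 - <<'E'
from h import *
need([.36,.40,.66],32.5)
E
```

```text
shift cm [ 64.7184   3.5551 -41.8584] tool y az 13.38984770218164 turn -19.11015229781836
```

```bash
python3 -m inch '[[1,[3.5,0,-3.5],-2],[1,[7,0,-7],-4],[1,[10.5,1,-10],-6],[1,[14,1,-13],-8],[1,[18,1,-16],-10],[1,[22,1.5,-19],-12],[1,[26,1.5,-22],-14],[1,[30,2,-24],-16],[1,[34,2,-26],-18],[1,[38,2.5,-28],-19],[1,[42,2.5,-30],-19],[1,[46,3,-32],-19],[1,[50,3,-34],-19],[1,[54,3.5,-36],-19],[1,[58,3.5,-38],-19],[1,[61,3.5,-40],-19],[1,[64,3.5,-42],-19],[1,[65,3.5,-42],-19],[1,[65,3.5,-42],-19],[1,[65,3.5,-42],-19]]'
python3 - <<'E'
from h import *
p,M,s=tool(); print(p,s["q"],s["opening"])
im=viewer.snapshot("scene"); c=viewer.camera_params("scene")
uv=proj(p-[0,0,.1],c)[0]; print(uv); u,v=uv.astype(int)
crop(im,u-50,max(v-45,0),100,75,8,"pics/s3.png")
E
```

```text
clock: 8.65
tool_pos: [0.3593, 0.4015, 0.6604]
eef_rot: [0.483, 0.876, -0.002, 0.0]
contact_force: [0.3, -0.2, -1.3]
opening: 0.29
[0.3593 0.4015 0.6604] [-0.7876  0.3865 -0.2823  0.8821  0.1117  1.8881 -0.4519] 0.29032380749884357
[323.4584 -57.4667]
```

View pics/s3.png

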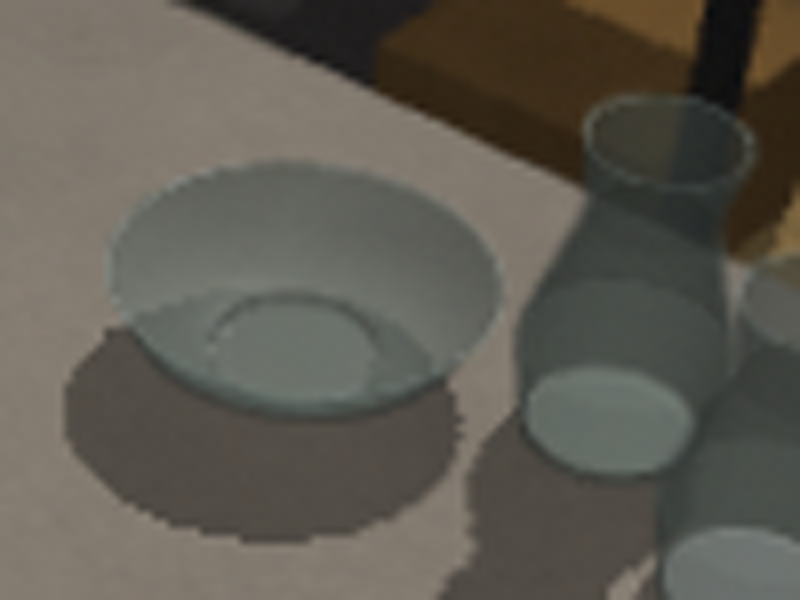

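```bash
python3 - <<'E'
from h import *
c=viewer.camera_params("scene"); o=ray([0,0],c)[0]
L=[]
for x in np.arange(.2,.85,.05):
  for y in np.arange(-.5,.6,.05):
    for z in np.arange(.2,.6,.02):
      rr=np.hypot(x,y)
      if rr<.42 or np.sqrt(rr**2+(z-.05)**2)>.9: continue
      P=np.array([x,y,z]); u,v=proj(P,c)[0]
      if not(8<u<504 and 8<v<376): continue
      d=o-P; h=np.hypot(d[0],d[1]); L.append((np.degrees(np.arctan2(d[2],h)),h,x,y,z,u,v))
L.sort()
for l in L[:12]: print(np.round(l,2))
E
```

```text
[ 28.28   0.95   0.65   0.45   0.48 432.05  10.79]
[ 28.31   1.06   0.6    0.55   0.42 424.16   8.92]
[ 28.56   1.01   0.6    0.5    0.44 417.77   9.45]
[ 28.56   0.9    0.65   0.4    0.5  425.23  11.46]
[ 28.78   1.08   0.55   0.55   0.4  405.35   8.34]
[ 28.83   0.97   0.6    0.45   0.46 410.83  10.04]
[ 28.87   0.85   0.65   0.35   0.52 417.74  12.2 ]
[ 29.03   1.03   0.55   0.5    0.42 398.39   8.87]
[ 29.11   0.92   0.6    0.4    0.48 403.27  10.7 ]
[ 29.14   1.06   0.6    0.55   0.4  421.84  15.68]
[ 29.2    0.95   0.65   0.45   0.46 429.33  18.32]
[ 29.21   0.81   0.65   0.3    0.54 409.49  13.05]
```

```bash
python3 - <<'E'
from h import *
need([.6,.33,.59],21)
E
```

```text
shift cm [-18.8324  16.5748   7.1008] tool y az 32.2416353893494 turn 11.241635389349398
```

```bash
python3 -m inch '[[1,[-4,3.5,1.5],3],[1,[-8,7,3],6],[1,[-12,10.5,4.5],9],[1,[-16,14,6],11.2],[1,[-18.8,16.5,7.1],11.2],[1,[-18.8,16.5,7.1],11.2],[1,[-18.8,16.5,7.1],11.2],[1,[-18.8,16.5,7.1],11.2]]'
python3 - <<'E'
from h import *
p,M,s=tool(); print(p,s["q"],s["opening"])
im=viewer.snapshot("scene"); c=viewer.camera_params("scene")
uv=proj(p-[0,0,.1],c)[0]; print(uv); u,v=uv.astype(int)
crop(im,u-32,max(v-30,0),64,48,12,"pics/s4.png")
E
```

```text
clock: 9.5
tool_pos: [0.5983, 0.3314, 0.5912]
eef_rot: [0.565, 0.825, 0.0, -0.0]
contact_force: [0.2, 0.1, -1.2]
opening: 0.294
[0.5983 0.3314 0.5912] [-0.5255  0.6953 -0.1936  0.5045  0.1326  1.9481 -0.257 ] 0.2942186148868522
[389.2282  18.0363]
```

View pics/s4.png

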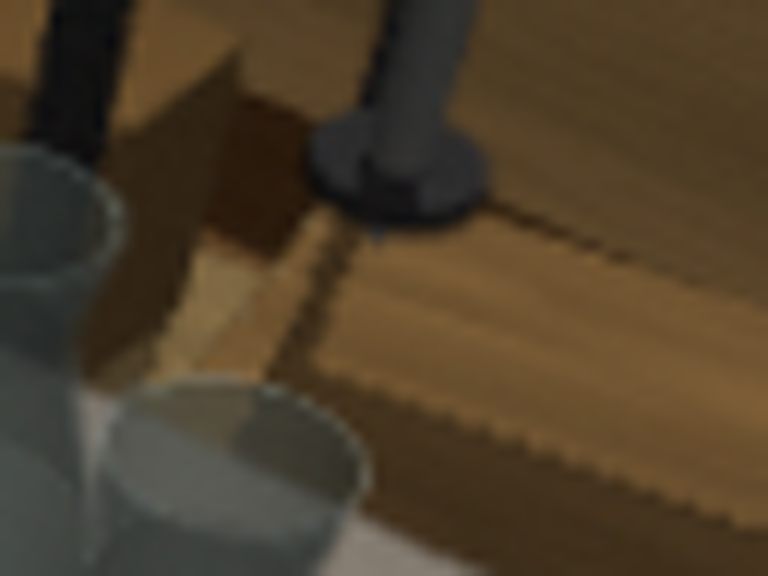

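```bash
python3 - <<'E'
from h import *
p,M,s=tool(); c=viewer.camera_params("scene"); t=p-[0,0,.1]
f=lambda P:(proj(P,c)[0]-[389-32,0])*12
for n,a in (("x",M[:,0]),("y",M[:,1])):
  for sg in (-1,1): print(n,sg,f(t+sg*a*.0105), f(t+sg*a*.0105+[0,0,.007]))
print(f(t+[0,0,.007]), f(t+[0,0,.013]), "rim",f(t-M[:,0]*.017+[0,0,.007]))
need([.505,-.06,.25],7)
E
```

```text
x -1 [378.0466 239.5433] [387.5429 205.5303]
x 1 [394.9159 180.466 ] [404.3391 146.6336]
y -1 [330.4046 197.3124] [339.5156 163.367 ]
y 1 [442.8393 222.3712] [452.6494 188.4712]
[396.0094 175.8612] [404.19   146.4836] rim [382.232  224.1221]
shift cm [-33.2204 -22.8576  34.1519] tool y az 21.201147207247416 turn 14.201147207247416
```

Blade's near end predicted at crop (378,240) for "blade along tool x", and a grey-blue spot shows at (376,238): blade is along tool x. Now to the screw with tool x along the slot.

```bash
python3 - <<'E'
from h import *
need([.585,.01,.24],98)
E
```

```text
shift cm [-29.588  -12.8687  35.1658] tool y az 21.201147207247416 turn -76.79885279275258
```

```bash
python3 -m inch '[[1,[-4,-2,1],-7],[1,[-8,-4,3],-14],[1,[-12,-5,6],-21],[1,[-16,-7,9],-28],[1,[-20,-9,12],-35],[1,[-24,-11,15],-42],[1,[-27,-12,18],-49],[1,[-29.5,-12.8,21],-56],[1,[-29.5,-12.8,24],-63],[1,[-29.5,-12.8,28],-70],[1,[-29.5,-12.8,32],-77],[1,[-29.5,-12.8,35],-77],[1,[-29.5,-12.8,35],-77],[1,[-29.5,-12.8,35],-77],[1,[-29.5,-12.8,35],-77],[1,[-29.5,-12.8,35],-77],[1,[-29.5,-12.8,35],-77]]'
cat >> h.py <<'E'
def wsnap(tag):
    p,M,s=tool(); c=viewer.camera_params("wrist"); im=viewer.snapshot("wrist")
    np.savez(tag+".npz",im=im,W=c["world_to_cam"],p=p,M=M); cv2.imwrite(f"pics/{tag}.png",cv2.resize(im[:,:,::-1],None,fx=1.5,fy=1.5,interpolation=cv2.INTER_CUBIC)); print(tag,p,M[:,1],s["qd"].round(3),s["contact_force"],s["moment"],s["q"]); return im,c
def wload(tag):
    z=np.load(tag+".npz"); c=viewer.camera_params("wrist"); c["world_to_cam"]=z["W"]; return z["im"],c
E
python3 -c "
from h import *
wsnap('w4')"
```

```text
clock: 11.25
tool_pos: [0.5865, 0.0113, 0.2422]
eef_rot: [-0.071, 0.997, -0.0, 0.001]
contact_force: [1.5, -0.5, -2.5]
opening: 0.292
w4 [0.5865 0.0113 0.2422] [-0.1423  0.9898 -0.0003] [ 0.002  0.012  0.002  0.008  0.002 -0.002 -0.   ] [ 1.4685 -0.4824 -2.5344] [ 0.0261 -0.0255 -0.0009] [ 0.181   0.6807 -0.4842  1.6903  0.3952  0.8665  1.2435]
```

View pics/w4.png

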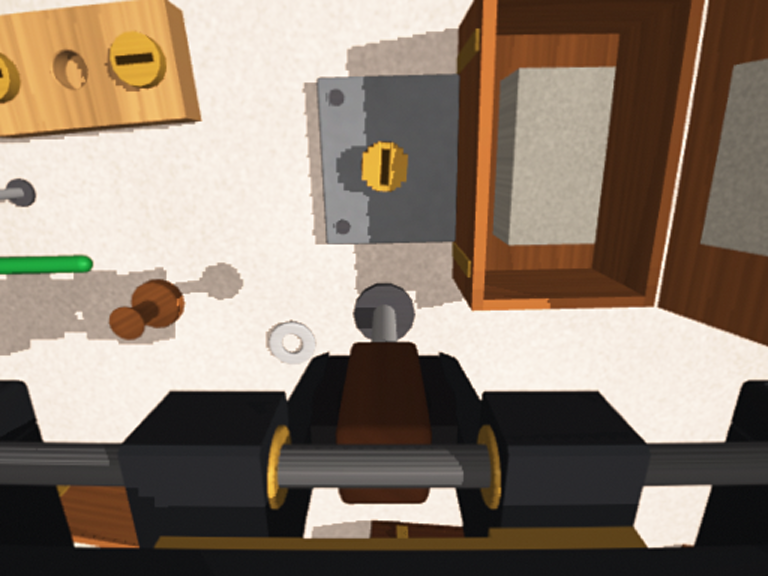

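```bash
python3 - <<'E'
from h import *
im,c=wload('w4'); crop(im,205,40,110,130,6,"pics/w4c.png"); crop(im,220,180,75,55,9,"pics/w4d.png")
z=np.load('w4.npz'); t=z['p']-[0,0,.1]
print("shoulder bottom/top px",proj(t+[0,0,.007],c),proj(t+[0,0,.013],c), proj(np.array([t+[0,0,.007]+.017*np.array([np.cos(a),np.sin(a),0]) for a in np.arange(0,6.2,np.pi/4)]),c))
E
```

```text
shoulder bottom/top px [[256.1032 207.1694]] [[256.113  209.6407]] [[253.2798 225.7139]
 [268.0717 222.2187]
 [276.1466 209.8697]
 [272.5745 195.536 ]
 [259.0511 187.8055]
 [243.7104 191.5845]
 [235.9364 204.4501]
 [240.0572 218.5003]]
```

View pics/w4c.png

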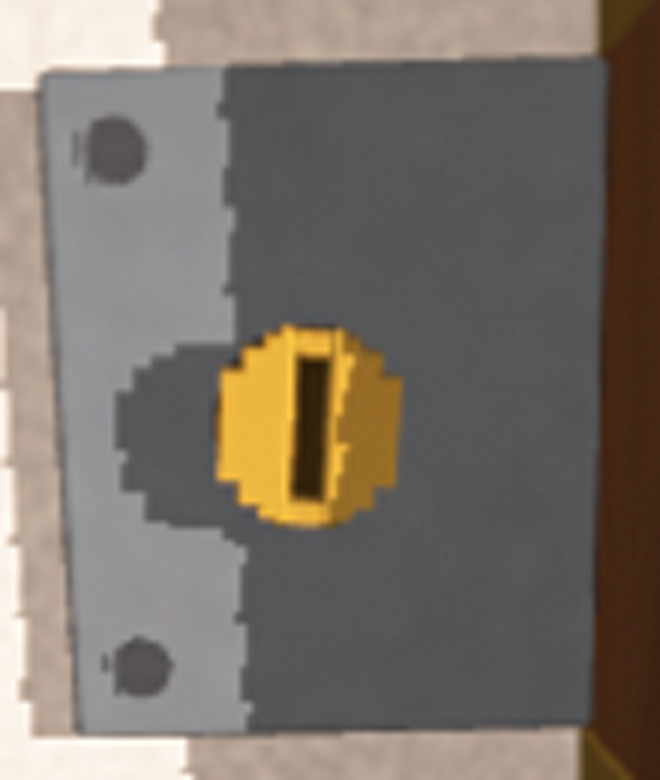

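View pics/w4d.png

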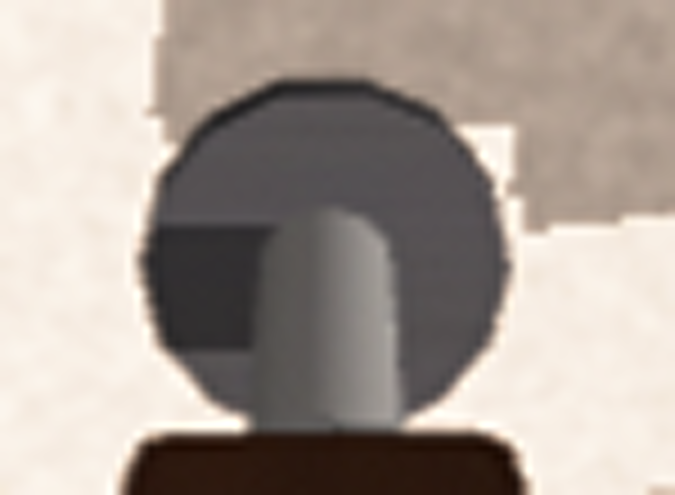

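```bash
python3 - <<'E'
from h import *
im,c=wload('w4')
f=lambda u,v:(205+(u+.5)/6-.5,40+(v+.5)/6-.5)
P=atz([f(42,73),f(605,60),f(590,722),f(80,733)],c,.014); print(P)
for i in range(4):
    d=P[(i+1)%4]-P[i]; print(np.linalg.norm(d),np.degrees(np.arctan2(d[1],d[0])))
# fit rect: params hole x,y, yaw ; corners in box frame (x -50..60, y ±65); TL is ... 
def fit(P,X0=-.05,X1=.06):
    # order: TL front, TR box, BR box, BL front ; sign of y determined
    best=None
    for sy in (1,-1):
        L=np.array([[X0,sy*.065],[X1,sy*.065],[X1,-sy*.065],[X0,-sy*.065]])
        def res(q):
            C,S=np.cos(q[2]),np.sin(q[2]); return (L@np.array([[C,S],[-S,C]])+q[:2]-P[:,:2]).ravel()
        s=least_squares(res,[.51,0,np.radians(98)])
        if best is None or s.cost<best[0]: best=(s.cost,s.x,res(s.x))
    return best
b=fit(P); print("hole",b[1][:2],"yaw",np.degrees(b[1][2]),"res mm",b[2]*1000)
# bolts
B=atz([f(117,150),f(143,667)],c,.014); print("bolts",B)
y=b[1][2]; Rb=np.array([[np.cos(y),np.sin(y)],[-np.sin(y),np.cos(y)]])
print("bolts in box",(B[:,:2]-b[1][:2])@Rb.T)
for z in (.030,.036,.042,.048):
  s=atz([f(311,429),f(311,357),f(311,500)],c,z); print(z,s[0],(s[0,:2]-b[1][:2])@Rb.T*1000,"slot len",np.linalg.norm(s[1]-s[2]),"az",np.degrees(np.arctan2(*(s[1]-s[2])[[1,0]])))
  h=atz([f(216,430),f(402,430),f(312,325),f(312,525)],c,z); print("   head w,h",np.linalg.norm(h[0]-h[1]),np.linalg.norm(h[2]-h[3]))
E
```

```text
[[ 0.4544 -0.0591  0.014 ]
 [ 0.4369  0.047   0.014 ]
 [ 0.5626  0.0682  0.014 ]
 [ 0.5803 -0.0387  0.014 ]]
0.10751169794622795 99.35206159113599
0.12751480111949906 9.58698008899454
0.1083471169956071 -80.60973210329496
0.12758636084215727 -170.78830703188873
hole [ 0.5094 -0.0006] yaw 99.38757278923809 res mm [-0.975  -1.409  -1.4466  1.0351  1.0785  1.0027  1.3431 -0.6288]
bolts [[ 0.4659 -0.0434  0.014 ]
 [ 0.5645 -0.027   0.014 ]]
bolts in box [[-0.0351  0.0499]
 [-0.0351 -0.0501]]
0.03 [0.5118 0.0011 0.03  ] [ 1.211  -2.6386] slot len 0.02651510697631417 az -171.8194316742946
   head w,h 0.03588499152603671 0.0370491814872091
0.036 [0.5117 0.001  0.036 ] [ 1.1985 -2.5537] slot len 0.026052641878353676 az -171.81943167429458
   head w,h 0.03525910092954686 0.03640298558986124
0.042 [0.5116 0.001  0.042 ] [ 1.1859 -2.4689] slot len 0.025590176780393343 az -171.8194316742946
   head w,h 0.034633210333057024 0.03575678969251333
0.048 [0.5115 0.001  0.048 ] [ 1.1734 -2.384 ] slot len 0.025127711682432902 az -171.8194316742946
   head w,h 0.0340073197365672 0.035110593795165415
```

```bash
python3 - <<'E'
from h import *
im,c=wload('w4'); crop(im,238,88,38,44,15,"pics/w4e.png")
need([.556,.006,.185],98.2)
E
```

```text
shift cm [ 3.0874 -0.0766  5.676 ] tool y az 98.17855468276794 turn -0.021445317232064554
```

View pics/w4e.png

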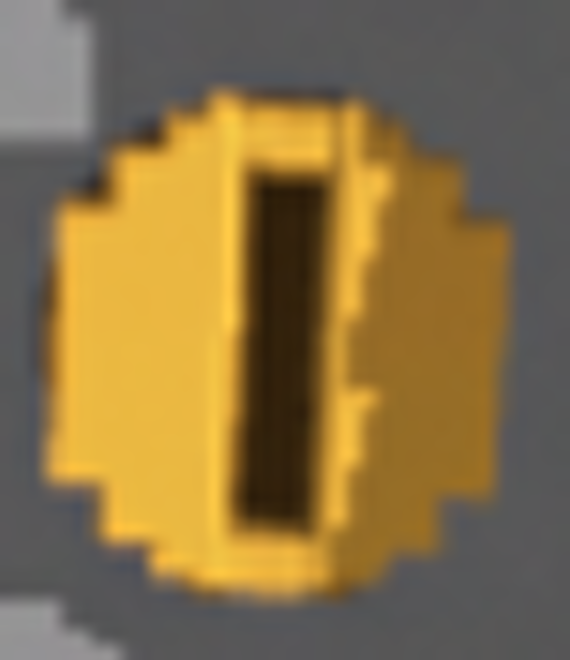

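```bash
python3 -m inch '[[1,[1.5,0,3],0],[1,[3,0,5.7],0],[1,[3,0,5.7],0],[1,[3,0,5.7],0],[1,[3,0,5.7],0],[1,[3,0,5.7],0],[1,[3,0,5.7],0]]'
python3 - <<'E'
from h import *
im,c=wsnap('w5'); u,v=proj([.5117,.001,.04],c)[0].astype(int); print(u-30,v-36); crop(im,u-30,v-36,60,60,12,"pics/w5c.png")
E
```

```text
clock: 12.0
tool_pos: [0.5572, 0.007, 0.1847]
eef_rot: [-0.071, 0.997, 0.0, 0.001]
contact_force: [0.2, -0.3, -1.8]
opening: 0.292
w5 [0.5572 0.007  0.1847] [-0.1422  0.9898  0.0001] [-0.001  0.004  0.003  0.012  0.001 -0.004 -0.001] [ 0.2323 -0.3456 -1.7585] [ 0.0427 -0.0467 -0.0035] [ 0.1653  0.7203 -0.4398  1.8338  0.4587  0.6871  1.1748]
226 108
```

View pics/w5c.png

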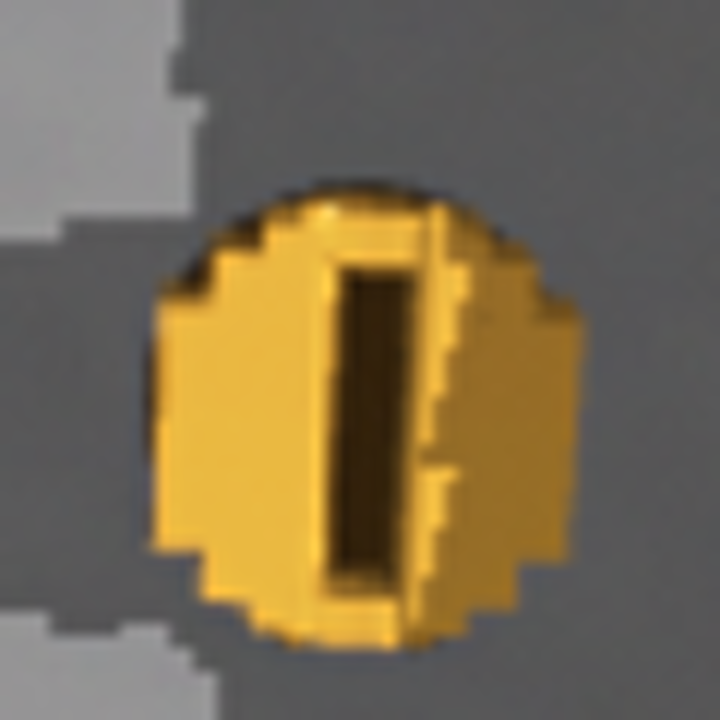

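View pics/w5.png

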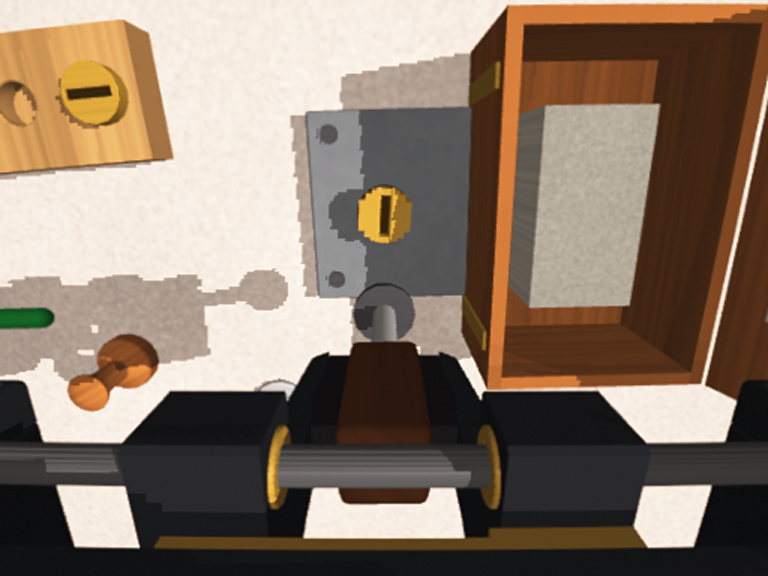

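```bash
python3 - <<'E'
from h import *
_,c4=wload('w4');_,c5=wload('w5')
f4=lambda u,v:(238+(u+.5)/15-.5,88+(v+.5)/15-.5)
f5=lambda u,v:(226+(u+.5)/12-.5,108+(v+.5)/12-.5)
print("slot ctr tri",tri([(f4(281,348),c4),(f5(370,428),c5)]))
print("slot top",tri([(f4(288,172),c4),(f5(377,270),c5)]),"slot bot",tri([(f4(274,525),c4),(f5(362,588),c5)]))
print("head ctr",tri([(f4(280,344),c4),(f5(367,422),c5)]))
h=np.array([.5094,-.0006]); y=np.radians(99.4); Rb=np.array([[np.cos(y),np.sin(y)],[-np.sin(y),np.cos(y)]])
for z in (.03,.036,.042,.048):
  for f,c,a,b,l,rr,t,bo in ((f4,c4,(288,172),(274,525),(48,340),(508,345),(280,92),(280,598)),(f5,c5,(377,270),(362,588),(155,430),(580,435),(367,190),(367,648))):
    s=atz([f(*a),f(*b)],c,z); d=s[0]-s[1]; H=atz([f(*l),f(*rr),f(*t),f(*bo)],c,z)
    print(z,"slot ctr",s.mean(0)[:2],"len",np.linalg.norm(d)*1e3,"az",np.degrees(np.arctan2(d[1],d[0]))%360,"box",(s.mean(0)[:2]-h)@Rb.T*1e3,"head",H.mean(0)[:2],np.linalg.norm(H[0]-H[1])*1e3,np.linalg.norm(H[2]-H[3])*1e3)
# plate with w5: bolts
B=atz([(328/1.5,134/1.5),(337/1.5,279/1.5)],c5,.014); print(B,(B[:,:2]-h)@Rb.T)
E
```

```text
slot ctr tri [0.5114 0.0008 0.0357]
slot top [ 0.4987 -0.0004  0.0369] slot bot [0.5243 0.0021 0.0358]
head ctr [0.5111 0.0006 0.0339]
0.03 slot ctr [0.5116 0.0009] len 26.19125929879237 az 185.8085520438152 box [ 1.0729 -2.4163] head [0.5113 0.0007] 35.470625862788154 37.5023651863226
0.03 slot ctr [0.5123 0.0009] len 26.180436327063553 az 185.44637681283433 box [ 1.0535 -3.1014] head [0.5121 0.0007] 35.265324143583406 37.61127854999926
0.036 slot ctr [0.5115 0.0008] len 25.734442612812465 az 185.8085520438152 box [ 1.0635 -2.3351] head [0.5112 0.0006] 34.85196245407534 36.84826505370255
0.036 slot ctr [0.5116 0.0008] len 25.632102824535387 az 185.44637681283433 box [ 1.0542 -2.3704] head [0.5113 0.0006] 34.52671312641508 36.82353292787747
0.042 slot ctr [0.5115 0.0008] len 25.277625926832453 az 185.80855204381524 box [ 1.054  -2.2539] head [0.5111 0.0006] 34.23329904536252 36.1941649210826
0.042 slot ctr [0.5108 0.0007] len 25.08376932200717 az 185.44637681283436 box [ 1.055  -1.6394] head [0.5106 0.0005] 33.788102109246765 36.03578730575563
0.048 slot ctr [0.5114 0.0008] len 24.8208092408526 az 185.8085520438152 box [ 1.0446 -2.1727] head [0.5111 0.0006] 33.61463563664971 35.54006478846266
0.048 slot ctr [0.5101 0.0006] len 24.535435819479 az 185.44637681283433 box [ 1.0557 -0.9084] head [0.5099 0.0004] 33.049491092078455 35.248041683633794
[[ 0.4665 -0.0435  0.014 ]
 [ 0.565  -0.0266  0.014 ]] [[-0.0353  0.0494]
 [-0.0348 -0.0506]]
```

```bash
python3 - <<'E'
from h import *
need([.5108,.0004,.160],95.6)
E
```

```text
shift cm [4.6625 0.01   2.4358] tool y az 98.17568996756192 turn 2.575689967561928
```

```bash
python3 -m inch '[[1,[2.3,0,0.5],2.6],[1,[4.66,0,1.5],2.6],[1,[4.66,0,2.4],2.6],[1,[4.66,0,2.4],2.6],[1,[4.66,0,2.4],2.6],[1,[4.66,0,2.4],2.6],[1,[4.66,0,2.4],2.6],[1,[4.66,0,2.4],2.6]]'
python3 - <<'E'
from h import *
need([.5108,.0004,.140],95.6)
im,c=wsnap('w6'); crop(im,190,120,130,100,6,"pics/w6c.png")
E
```

```text
clock: 12.85
tool_pos: [0.5105, 0.0003, 0.16]
eef_rot: [-0.049, 0.999, 0.0, 0.0]
contact_force: [-0.3, 0.7, -1.8]
opening: 0.29
shift cm [-0.0252  0.0114  1.9975] tool y az 95.5833320121099 turn -0.016667987890087943
w6 [0.5105 0.0003 0.16  ] [-0.0973  0.9953  0.0002] [ 0.001  0.001  0.003  0.008  0.001 -0.    -0.   ] [-0.2934  0.6817 -1.7663] [0.0346 0.0311 0.0219] [ 0.1449  0.7076 -0.3835  1.9899  0.4971  0.5349  1.0792]
```

View pics/w6c.png

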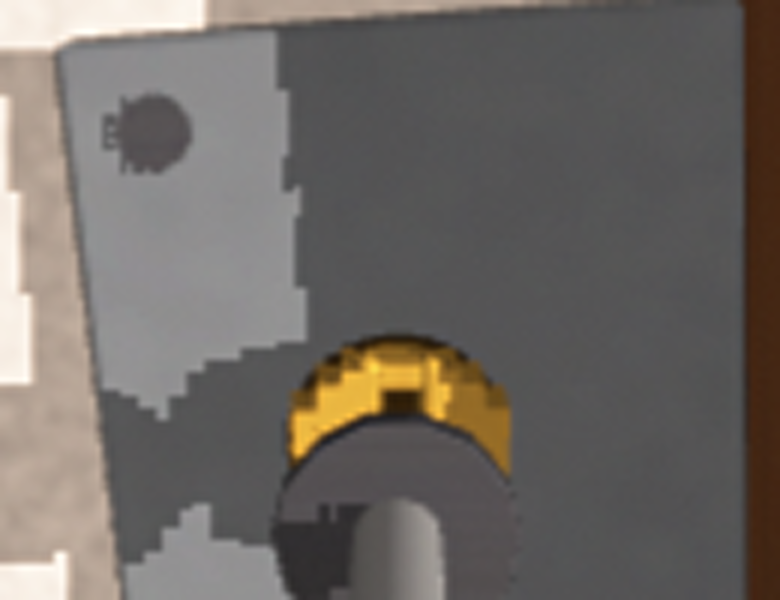

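```bash
python3 -m inch '[[1,[0,0,0.8],0],[1,[0,0,1.5],0],[1,[0,0,2],0],[1,[0,0,2],0],[1,[0,0,2],0]]'; python3 -m inch '[[1,[0,0,0.1],0],[1,[0,0,0.2],0],[1,[0,0,0.3],0],[1,[0,0,0.3],0]]'; python3 -m inch '[[1,[0,0,0.1],0],[1,[0,0,0.2],0],[1,[0,0,0.2],0]]'
```

```text
clock: 13.4
tool_pos: [0.5099, 0.0002, 0.1394]
eef_rot: [-0.049, 0.999, 0.0, -0.0]
contact_force: [-0.0, -0.3, -1.3]
opening: 0.291
clock: 13.8
tool_pos: [0.51, 0.0001, 0.1367]
eef_rot: [-0.049, 0.999, 0.0, 0.0]
contact_force: [-0.7, 0.3, -1.9]
opening: 0.294
clock: 14.1
tool_pos: [0.5099, 0.0001, 0.1346]
eef_rot: [-0.049, 0.999, 0.0, -0.0]
contact_force: [0.2, 0.1, -1.7]
opening: 0.292
```

```bash
python3 -m inch '[[1,[0,0,0.1],0],[1,[0,0,0.15],0],[1,[0,0,0.15],0]]';python3 -m inch '[[1,[0,0,0.1],0],[1,[0,0,0.1],0],[1,[0,0,0.1],0]]'
```

```text
clock: 14.4
tool_pos: [0.51, 0.0002, 0.1331]
eef_rot: [-0.049, 0.999, 0.0, -0.0]
contact_force: [-0.3, 0.8, -1.0]
opening: 0.293
clock: 14.7
tool_pos: [0.51, 0.0002, 0.1322]
eef_rot: [-0.049, 0.999, 0.0, -0.0]
contact_force: [0.2, -0.3, -1.3]
opening: 0.29
```

```bash
python3 -m inch '[[1,[0,0,0.1],0],[1,[0,0,0.1],0],[1,[0,0,0.1],0]]';python3 - <<'E'
from h import *
p,M,s=tool(); print(p,s["contact_force"],s["moment"])
im,c=wsnap('w7'); crop(im,205,160,100,75,8,"pics/w7c.png")
E
python3 -m inch '[[1,[0,0,0.1],0],[1,[0,0,0.1],0],[1,[0,0,0.1],0]]'
```

```text
clock: 15.0
tool_pos: [0.51, 0.0001, 0.1312]
eef_rot: [-0.049, 0.999, 0.0, -0.0]
contact_force: [0.2, 0.2, -2.4]
opening: 0.292
[0.51   0.0001 0.1312] [ 0.2093  0.2255 -2.3554] [ 0.0976 -0.0518 -0.009 ]
w7 [0.51   0.0001 0.1312] [-0.0973  0.9953  0.0001] [ 0.003 -0.002 -0.001  0.001 -0.001  0.001  0.   ] [ 0.2093  0.2255 -2.3554] [ 0.0976 -0.0518 -0.009 ] [ 0.117   0.7538 -0.34    2.0101  0.5346  0.4644  1.046 ]
clock: 15.35
tool_pos: [0.51, 0.0002, 0.1302]
eef_rot: [-0.049, 0.999, 0.0, -0.0]
contact_force: [-0.1, -0.3, -2.1]
opening: 0.293
```

View pics/w7c.png

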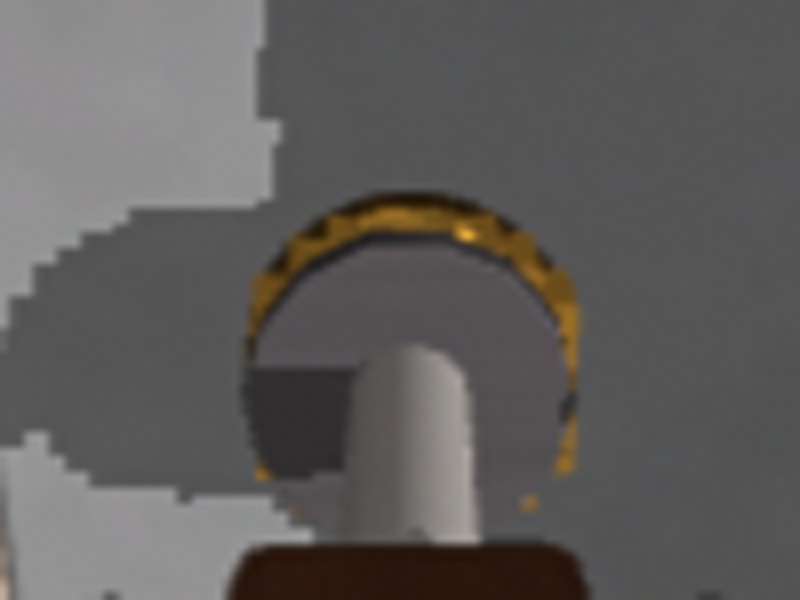

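```bash
python3 -m inch '[[1,[0,0,0.1],0],[1,[0,0,0.1],0],[1,[0,0,0.1],0]]';python3 -m inch '[[1,[0,0,0.1],0],[1,[0,0,0.1],0],[1,[0,0,0.1],0]]'
```

```text
clock: 15.65
tool_pos: [0.51, 0.0001, 0.1292]
eef_rot: [-0.049, 0.999, 0.0, 0.0]
contact_force: [-0.0, -0.8, -1.6]
opening: 0.294
clock: 15.95
tool_pos: [0.5101, 0.0001, 0.1284]
eef_rot: [-0.049, 0.999, -0.0, 0.0]
contact_force: [-0.7, -0.4, 2.0]
opening: 0.291
```

```bash
python3 -m inch '[[1,[0.02,-0.02,0.05],0],[1,[0.04,-0.04,0.08],0],[1,[0.04,-0.04,0.08],0]]';python3 - <<'E'
from h import *
p,M,s=tool(); print(p,s["contact_force"],s["moment"])
E
```

```text
clock: 16.25
tool_pos: [0.5096, -0.0002, 0.1275]
eef_rot: [-0.049, 0.999, 0.0, 0.0]
contact_force: [-1.1, -0.2, 3.5]
opening: 0.291
[ 0.5096 -0.0002  0.1275] [-1.0667 -0.2058  3.4649] [0.0945 0.2599 0.0012]
```

```bash
python3 -m inch '[[1,[0.01,-0.02,0.05],0],[1,[0.02,-0.04,0.08],0],[1,[0.02,-0.04,0.08],0]]';python3 - <<'E'
from h import *
p,M,s=tool(); print(p,s["contact_force"],s["moment"])
E
```

```text
clock: 16.55
tool_pos: [0.509, -0.0009, 0.1266]
eef_rot: [-0.049, 0.999, -0.0, -0.0]
contact_force: [-0.4, -0.8, 5.8]
opening: 0.292
[ 0.509  -0.0009  0.1266] [-0.4397 -0.8067  5.8367] [-0.0213  0.5835 -0.0336]
```

```bash
python3 -m inch '[[1,[-0.02,0.02,0.04],0],[1,[-0.03,0.03,0.05],0],[1,[-0.03,0.03,0.05],0]]';python3 - <<'E'
from h import *
for i in range(2):
    p,M,s=tool(); print(p,s["contact_force"],s["moment"])
    im,c=wsnap('w8')
crop(im,205,160,100,75,8,"pics/w8c.png")
p,M,s=tool(); print(p,s["contact_force"],s["moment"])
im=viewer.snapshot("scene"); c=viewer.camera_params("scene")
u,v=proj([.5094,0,.06],c)[0].astype(int); crop(im,u-40,v-40,80,60,10,"pics/s5.png")
E
```

```text
clock: 16.85
tool_pos: [0.5089, -0.0009, 0.1261]
eef_rot: [-0.049, 0.999, -0.0, -0.001]
contact_force: [-2.4, -0.4, 5.4]
opening: 0.291
[ 0.5089 -0.0009  0.1261] [-2.4131 -0.3936  5.3574] [-0.1483  0.7239 -0.0241]
w8 [ 0.5089 -0.0009  0.1261] [-0.0971  0.9953 -0.0008] [ 0.    -0.002  0.001  0.003 -0.001  0.001  0.   ] [-2.4131 -0.3936  5.3574] [-0.1483  0.7239 -0.0241] [ 0.1128  0.7619 -0.3313  2.0148  0.5414  0.4524  1.0407]
[ 0.5089 -0.0009  0.1261] [-2.1919 -0.8592  6.8382] [-0.1427  0.79    0.0397]
w8 [ 0.5089 -0.0009  0.1261] [-0.0971  0.9953 -0.0008] [ 0.001 -0.002 -0.002  0.    -0.001 -0.    -0.001] [-2.1919 -0.8592  6.8382] [-0.1427  0.79    0.0397] [ 0.1128  0.7618 -0.3313  2.0148  0.5414  0.4524  1.0407]
[ 0.509  -0.0009  0.1261] [-3.133 -0.78   5.323] [-0.2058  0.7974 -0.0606]
```

View pics/w8c.png

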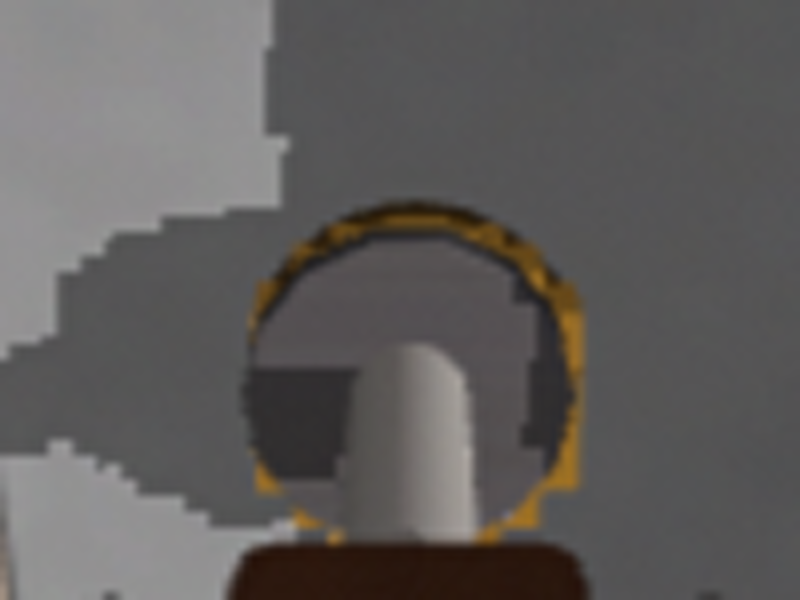

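View pics/s5.png

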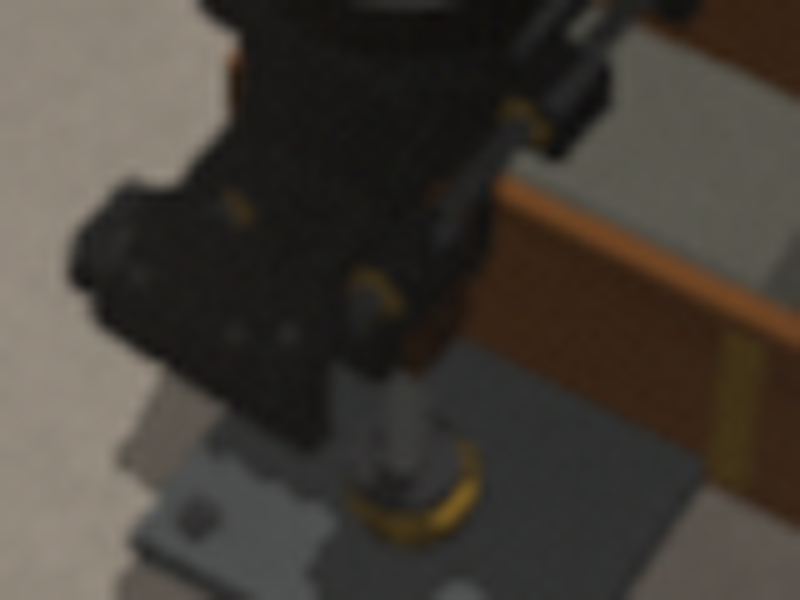

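```bash
python3 -m inch '[[1,[0.01,0,0.03],0],[1,[0.02,0,0.06],0],[1,[0.02,0,0.06],0]]';python3 - <<'E'
from h import *
p,M,s=tool(); print(p,s["contact_force"],s["moment"])
im,c=wsnap('w9')
p,M,s=tool(); print(p,s["contact_force"],s["moment"])
crop(im,205,160,100,75,8,"pics/w9c.png")
E
```

```text
clock: 17.3
tool_pos: [0.5086, -0.0011, 0.1255]
eef_rot: [-0.049, 0.999, -0.001, -0.001]
contact_force: [-1.6, -1.3, 7.6]
opening: 0.292
[ 0.5086 -0.0011  0.1255] [-1.6487 -1.3002  7.5838] [-0.251   0.8939 -0.0285]
w9 [ 0.5086 -0.0011  0.1255] [-0.0969  0.9953 -0.0011] [ 0.002  0.     0.    -0.001 -0.    -0.001  0.001] [-1.6487 -1.3002  7.5838] [-0.251   0.8939 -0.0285] [ 0.1122  0.7625 -0.33    2.0159  0.5423  0.4508  1.0398]
[ 0.5086 -0.0011  0.1255] [-3.0171 -0.0918  6.2984] [-0.2225  0.9032 -0.0149]
```

View pics/w9c.png

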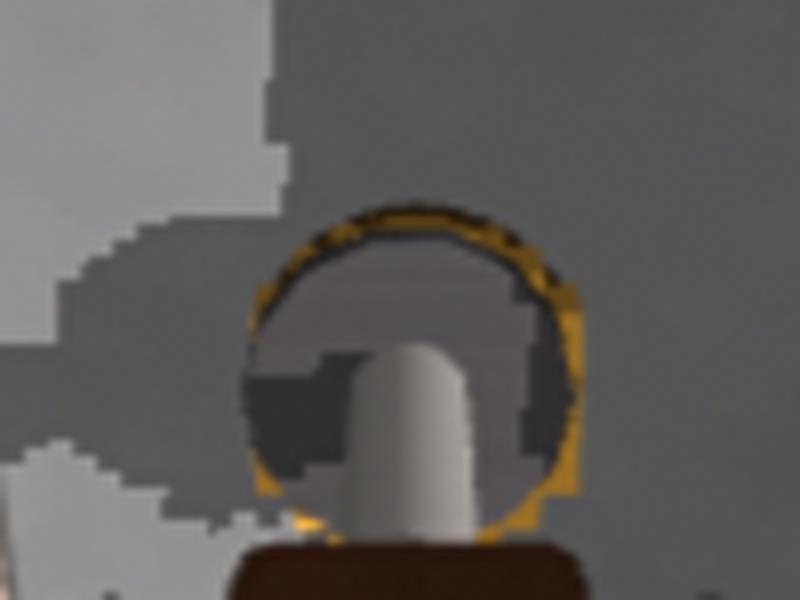

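```bash
python3 - <<'E'
from h import *
for tag in ('w7','w9'):
    im,c=wload(tag); z=np.load(tag+'.npz'); p=z['p'];M=z['M']
    print(tag)
    g=lambda P:((proj(P,c)[0]-[205,160]+.5)*8-.5)
    t=p-[0,0,.0916]; ex=M[:,0]*[1,1,0]; ey=M[:,1]*[1,1,0]
    print("disc bottom +x",g(t+ex*.017),"-y",g(t-ey*.017),"+y",g(t+ey*.017))
    for off in (-.002,-.001,0,.001,.002):
        q=t+ex*off; print(off,"head top rim +x",g(q+ex*.018)," head lower rim +x",g(q+ex*.018-[0,0,.013]), "y",g(q-ey*.018),g(q+ey*.018))
E
```

```text
w7
disc bottom +x [412.4989 230.5363] -y [249.1755 388.0062] +y [575.9003 387.7575]
-0.002 head top rim +x [412.5013 239.9843]  head lower rim +x [412.2849 206.6952] y [240.014  406.0743] [585.0706 405.8119]
-0.001 head top rim +x [412.4989 230.5363]  head lower rim +x [412.2824 197.6858] y [239.7915 397.0548] [585.2887 396.7919]
0 head top rim +x [412.4966 221.064 ]  head lower rim +x [412.2799 188.6543] y [239.5686 388.0122] [585.5073 387.7489]
0.001 head top rim +x [412.4942 211.5671]  head lower rim +x [412.2774 179.6008] y [239.3452 378.9464] [585.7263 378.6826]
0.002 head top rim +x [412.4918 202.0458]  head lower rim +x [412.2748 170.5252] y [239.1214 369.8573] [585.9456 369.5931]
w9
disc bottom +x [413.6976 231.945 ] -y [250.3972 389.3818] +y [577.0588 389.2572]
-0.002 head top rim +x [413.6987 241.3935]  head lower rim +x [413.5673 208.2826] y [241.2337 407.4511] [586.2292 407.3228]
-0.001 head top rim +x [413.6976 231.945 ]  head lower rim +x [413.5661 199.2734] y [241.0139 398.4291] [586.4471 398.299 ]
0 head top rim +x [413.6965 222.4724]  head lower rim +x [413.5649 190.2422] y [240.7938 389.3841] [586.6655 389.2522]
0.001 head top rim +x [413.6955 212.9754]  head lower rim +x [413.5637 181.1892] y [240.5732 380.3161] [586.8843 380.1823]
0.002 head top rim +x [413.6944 203.4541]  head lower rim +x [413.5625 172.1142] y [240.3522 371.225 ] [587.1034 371.0894]
```

```bash
python3 -m inch '[[1,[0,0,-0.15],0],[1,[-0.05,0.03,-0.27],0],[1,[-0.05,0.03,-0.27],0],[1,[-0.05,0.03,-0.27],0]]';python3 - <<'E'
from h import *
p,M,s=tool(); print(p,s["contact_force"],s["moment"])
need([.5094,-.0006,.1275],95.6)
im,c=wsnap('w10')
crop(im,205,160,100,75,8,"pics/w10c.png")
E
```

```text
clock: 17.75
tool_pos: [0.5104, 0.0001, 0.128]
eef_rot: [-0.049, 0.999, 0.0, 0.0]
contact_force: [-0.3, -0.6, -2.0]
opening: 0.294
[0.5104 0.0001 0.128 ] [-0.273  -0.572  -1.9635] [ 0.0922 -0.0029  0.0404]
shift cm [ 0.1048 -0.0606  0.0451] tool y az 95.58991704566532 turn -0.010082954334677652
w10 [0.5104 0.0001 0.128 ] [-0.0974  0.9952  0.0005] [-0.001 -0.001 -0.001  0.002  0.001  0.002 -0.001] [-0.273  -0.572  -1.9635] [ 0.0922 -0.0029  0.0404] [ 0.1143  0.7594 -0.3353  2.0114  0.5387  0.4564  1.0429]
```

View pics/w10c.png

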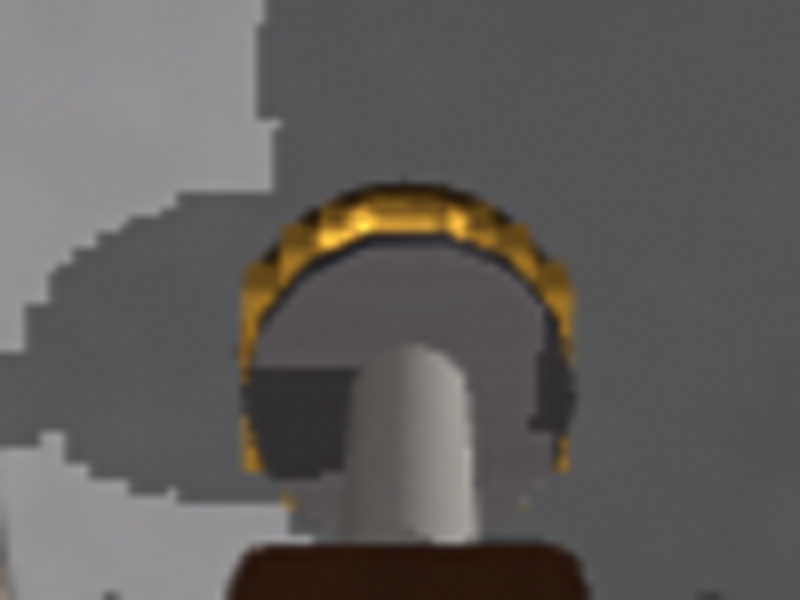

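```bash
python3 -m inch '[[1,[0.05,-0.03,0],0],[1,[0.09,-0.05,0],0],[1,[0.09,-0.05,0],0],[1,[0.09,-0.05,0.05],0],[1,[0.09,-0.05,0.1],0],[1,[0.09,-0.05,0.1],0]]';python3 - <<'E'
from h import *
for i in range(3):
    p,M,s=tool(); print(p,s["contact_force"],s["moment"]); viewer.snapshot("top")
E
```

```text
clock: 18.4
tool_pos: [0.5092, -0.0006, 0.1273]
eef_rot: [-0.049, 0.999, -0.0, 0.0]
contact_force: [-0.6, -0.3, 0.5]
opening: 0.291
[ 0.5092 -0.0006  0.1273] [-0.6071 -0.2974  0.4954] [ 0.0341  0.0554 -0.034 ]
[ 0.5092 -0.0007  0.1273] [-0.4292  0.2343 -0.428 ] [-0.0043  0.0682  0.0123]
[ 0.5092 -0.0006  0.1273] [-1.1229 -0.0955  0.0753] [ 0.0253  0.0373 -0.0184]
```

```bash
python3 -m inch '[[1,[0,0,0.05],0],[1,[0,0,0.1],0],[1,[0,0,0.1],0]]';python3 - <<'E'
from h import *
for i in range(3):
    p,M,s=tool(); print(p,s["contact_force"],s["moment"]); viewer.snapshot("top")
E
python3 -m inch '[[1,[0,0,0.05],0],[1,[0,0,0.06],0],[1,[0,0,0.06],0]]';python3 - <<'E'
from h import *
for i in range(3):
    p,M,s=tool(); print(p,s["contact_force"],s["moment"]); viewer.snapshot("top")
E
```

```text
clock: 18.85
tool_pos: [0.5092, -0.0007, 0.1264]
eef_rot: [-0.049, 0.999, -0.0, 0.0]
contact_force: [-0.5, 0.0, 3.6]
opening: 0.29
[ 0.5092 -0.0007  0.1264] [-0.4829  0.0208  3.6287] [-0.1524  0.3004 -0.024 ]
[ 0.5092 -0.0007  0.1264] [-1.196  -0.8092  3.186 ] [-0.15    0.3115  0.0636]
[ 0.5092 -0.0007  0.1264] [-0.9207 -1.1249  3.415 ] [-0.1333  0.187  -0.0089]
clock: 19.3
tool_pos: [0.5091, -0.0008, 0.1258]
eef_rot: [-0.049, 0.999, -0.0, -0.0]
contact_force: [-0.8, -0.6, 5.7]
opening: 0.29
[ 0.5091 -0.0008  0.1258] [-0.8048 -0.5742  5.7   ] [-0.2624  0.44    0.0428]
[ 0.5091 -0.0008  0.1258] [-0.7061 -1.2962  5.726 ] [-0.1711  0.4199 -0.0002]
[ 0.5091 -0.0008  0.1258] [-0.6761 -1.7916  4.9937] [-0.1939  0.4716 -0.0129]
```

```bash
python3 -m inch '[[1,[0,0,0.05],0],[1,[0,0,0.07],0],[1,[0,0,0.07],0]]';python3 - <<'E'
from h import *
for i in range(3):
    p,M,s=tool(); print(p,s["contact_force"],s["moment"]); viewer.snapshot("top")
E
python3 -m inch '[[1,[0,0,0.03],0],[1,[0,0,0.05],0],[1,[0,0,0.05],0]]';python3 - <<'E'
from h import *
for i in range(2):
    p,M,s=tool(); print(p,s["contact_force"],s["moment"]); viewer.snapshot("top")
im,c=wsnap('w11')
crop(im,205,160,100,75,8,"pics/w11c.png")
E
```

```text
clock: 19.75
tool_pos: [0.5091, -0.0008, 0.1253]
eef_rot: [-0.049, 0.999, -0.0, 0.0]
contact_force: [-1.8, -0.2, 7.4]
opening: 0.293
[ 0.5091 -0.0008  0.1253] [-1.759  -0.2283  7.4274] [-0.2091  0.5471  0.039 ]
[ 0.5091 -0.0008  0.1253] [-2.5957 -0.1689  8.4654] [-0.2637  0.5262 -0.0319]
[ 0.5091 -0.0008  0.1253] [-0.9523 -0.8304  7.0244] [-0.1948  0.5004  0.0013]
clock: 20.2
tool_pos: [0.5091, -0.0008, 0.1249]
eef_rot: [-0.049, 0.999, -0.0, 0.0]
contact_force: [-2.4, -1.3, 9.6]
opening: 0.29
[ 0.5091 -0.0008  0.1249] [-2.4299 -1.2956  9.6396] [-0.2742  0.6072  0.0376]
[ 0.5091 -0.0008  0.1249] [-1.2538 -0.6891  8.8586] [-0.2671  0.5897 -0.0188]
w11 [ 0.5091 -0.0008  0.1249] [-0.0973  0.9953 -0.0005] [-0.002  0.     0.     0.    -0.     0.     0.   ] [-1.2481 -0.4204  9.7588] [-0.2627  0.5999 -0.0379] [ 0.1112  0.7633 -0.3285  2.0166  0.544   0.4466  1.0385]
```

View pics/w11c.png

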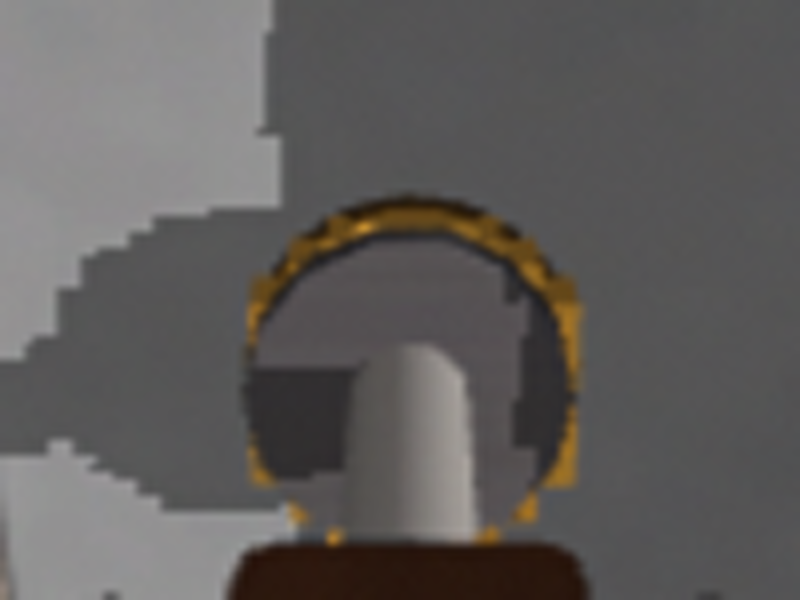

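```bash
python3 -m inch '[[1,[0,0,-0.15],0],[1,[-0.04,0.03,-0.25],0],[1,[-0.04,0.03,-0.25],0],[1,[-0.04,0.03,-0.25],0]]';python3 - <<'E'
from h import *
p,M,s=tool(); print(p,s["contact_force"],s["moment"])
need([.5095,-.0005,.1270],95.6)
im,c=wsnap('w12')
crop(im,205,160,100,75,8,"pics/w12c.png")
E
```

```text
clock: 20.75
tool_pos: [0.5093, -0.0005, 0.1266]
eef_rot: [-0.049, 0.999, -0.0, -0.0]
contact_force: [-1.9, -0.8, 2.6]
opening: 0.29
[ 0.5093 -0.0005  0.1266] [-1.8554 -0.8055  2.5554] [-0.3873  0.3011  0.0085]
shift cm [-0.0199  0.002  -0.036 ] tool y az 95.5758308296509 turn -0.024169170349097158
w12 [ 0.5093 -0.0005  0.1266] [-0.0972  0.9953 -0.0002] [-0.001 -0.002  0.001 -0.001  0.     0.001  0.   ] [-1.8554 -0.8055  2.5554] [-0.3873  0.3011  0.0085] [ 0.1133  0.7609 -0.3324  2.0143  0.5407  0.4528  1.0412]
```

View pics/w12c.png

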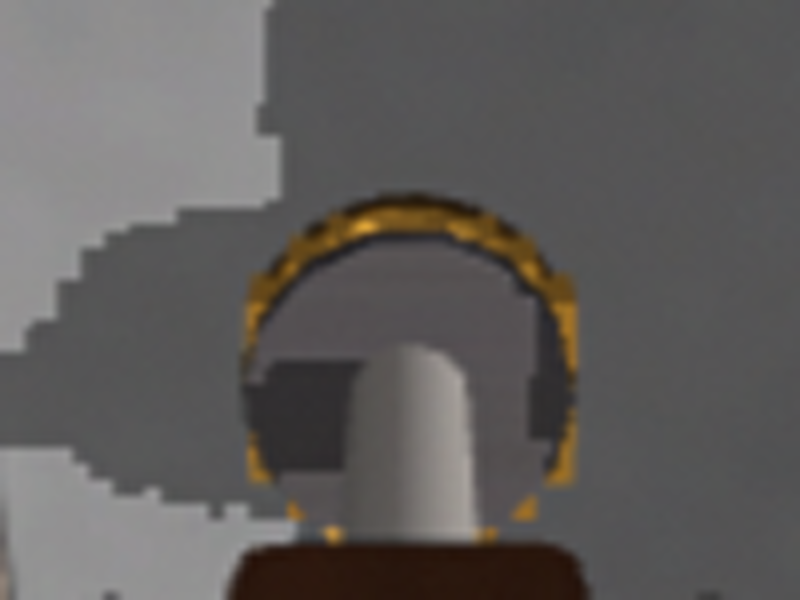

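```bash
python3 -m inch '[[1,[0,0,-1],0],[1,[0,0,-3],0],[1,[-2.5,0,-5.8],0],[1,[-4.66,0,-5.8],0],[1,[-4.66,0,-5.8],0],[1,[-4.66,0,-5.8],0],[1,[-4.66,0,-5.8],0],[1,[-4.66,0,-5.8],0]]'
python3 - <<'E'
from h import *
im,c=wsnap('w13'); u,v=proj([.5094,-.0006,.036],c)[0].astype(int); print(u-30,v-36); crop(im,u-30,v-36,60,60,12,"pics/w13c.png")
E
```

```text
clock: 21.6
tool_pos: [0.5548, 0.0042, 0.1845]
eef_rot: [-0.049, 0.999, -0.0, -0.001]
contact_force: [-0.6, -0.5, -2.1]
opening: 0.293
w13 [0.5548 0.0042 0.1845] [-0.0977  0.9952 -0.    ] [-0.     0.002  0.002 -0.008  0.002 -0.002 -0.   ] [-0.6277 -0.4626 -2.0764] [ 0.0831 -0.0078  0.0036] [ 0.1657  0.7181 -0.4321  1.8376  0.4499  0.686   1.142 ]
225 108
```

View pics/w13c.png

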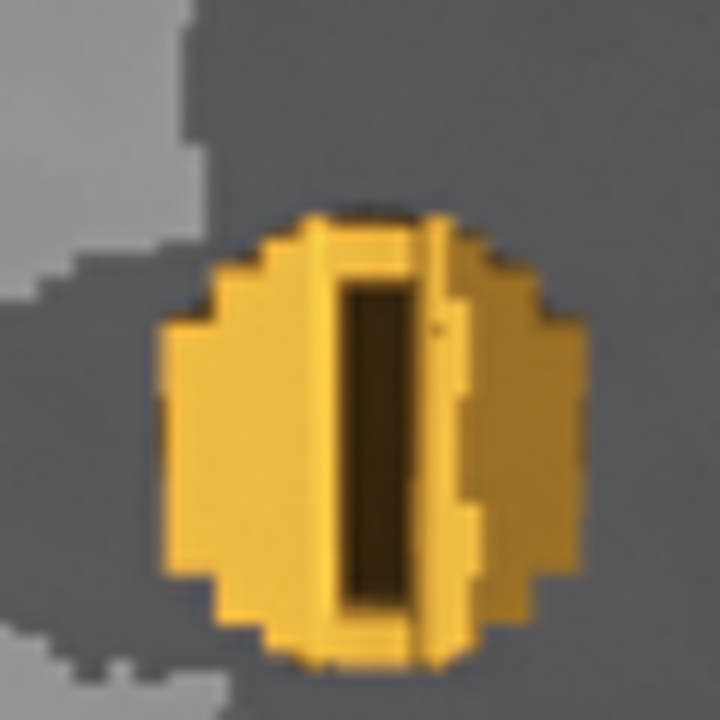

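```bash
python3 - <<'E'
from h import *
im,c=wload('w13'); f=lambda u,v:(225+(u+.5)/12-.5,108+(v+.5)/12-.5)
y=np.radians(99.4); Rb=np.array([[np.cos(y),np.sin(y)],[-np.sin(y),np.cos(y)]]); h=np.array([.5094,-.0006])
for z in (.0345,.0355,.0365):
    s=atz([f(377,285),f(376,605)],c,z); d=s[0]-s[1]; H=atz([f(160,450),f(587,450)],c,z)
    print(z,s.mean(0),"rel box mm",(s.mean(0)[:2]-h)@Rb.T*1e3,"az",np.degrees(np.arctan2(d[1],d[0]))%360, np.linalg.norm(d),(H.mean(0)[:2]-h)@Rb.T*1e3)
crop(im,195,60,120,150,4,"pics/w13d.png")
z5,c5=wload('w5'); crop(z5,195,60,120,150,4,"pics/w5d.png")
E
```

```text
0.0345 [ 0.5098 -0.0004  0.0345] rel box mm [ 0.1398 -0.4596] az 185.40070102994673 0.025965519951024186 [-0.1198 -0.6712]
0.0355 [ 0.5097 -0.0004  0.0355] rel box mm [ 0.147  -0.3376] az 185.4007010299467 0.02587350359703594 [-0.1117 -0.5484]
0.0365 [ 0.5096 -0.0004  0.0365] rel box mm [ 0.1541 -0.2156] az 185.40070102994673 0.025781487243047636 [-0.1036 -0.4257]
```

View pics/w13d.png

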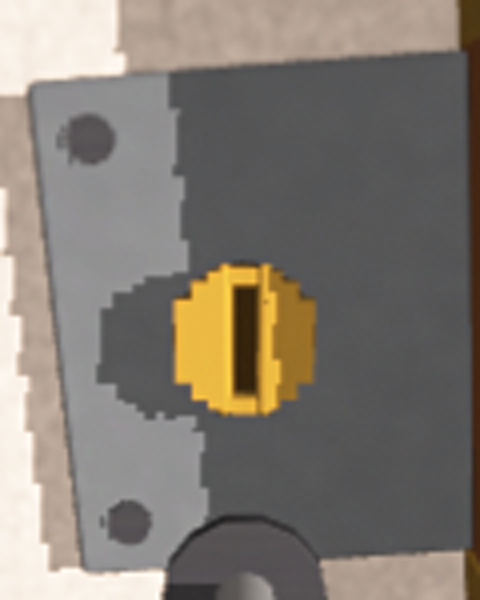

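View pics/w5d.png

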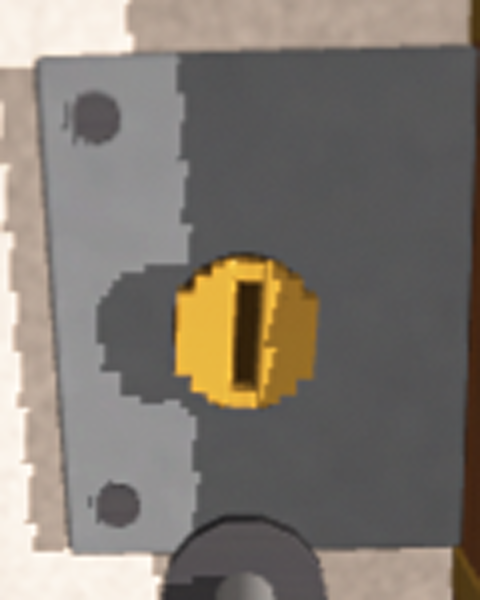

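```bash
python3 - <<'E'
from h import *
need([.5097,-.0004,.1400],95.4)
E
python3 -m inch '[[1,[2.5,-0.02,1],0],[1,[4.55,-0.02,2],0],[1,[4.55,-0.02,3],0],[1,[4.55,-0.02,4.4],0],[1,[4.55,-0.02,4.4],0],[1,[4.55,-0.02,4.4],0],[1,[4.55,-0.02,4.4],0]]'
python3 - <<'E'
from h import *
need([.5097,-.0004,.1272],95.4)
E
```

```text
shift cm [ 4.5484 -0.011   4.4682] tool y az 95.60337702129138 turn 0.2033770212913737
clock: 22.35
tool_pos: [0.5114, -0.0002, 0.1414]
eef_rot: [-0.049, 0.999, 0.0, 0.001]
contact_force: [0.0, -0.4, -1.0]
opening: 0.289
shift cm [ 0.1716 -0.0087  1.4153] tool y az 95.58877839802732 turn 0.1887783980273099
```

```bash
python3 -m inch '[[1,[0.08,-0.01,0.3],0],[1,[0.08,-0.01,0.6],0],[1,[0.08,-0.01,0.9],0],[1,[0.08,-0.01,1.2],0],[1,[0.08,-0.01,1.2],0],[1,[0.08,-0.01,1.2],0]]'
python3 - <<'E'
from h import *
need([.5097,-.0004,.1272],95.4)
E
```

```text
clock: 22.95
tool_pos: [0.5098, -0.0005, 0.1288]
eef_rot: [-0.049, 0.999, 0.0, -0.0]
contact_force: [-0.0, -0.7, -1.7]
opening: 0.295
shift cm [0.0123 0.0138 0.1598] tool y az 95.58785185788666 turn 0.18785185788665615
```

Blade is back in the slot, free. Press lightly to about 10 N and check.

```bash
python3 -m inch '[[1,[0,0.01,0.1],0],[1,[0,0.01,0.2],0],[1,[0,0.01,0.3],0],[1,[0,0.01,0.3],0],[1,[0,0.01,0.3],0]]'
python3 - <<'E'
from h import *
for i in range(2):
    p,M,s=tool(); print(p,s["contact_force"],s["moment"]); viewer.snapshot("top")
E
python3 -m inch '[[1,[0,0,0.05],0],[1,[0,0,0.1],0],[1,[0,0,0.1],0]]'
python3 - <<'E'
from h import *
for i in range(2):
    p,M,s=tool(); print(p,s["contact_force"],s["moment"]); viewer.snapshot("top")
E
```

```text
clock: 23.45
tool_pos: [0.51, -0.0005, 0.1262]
eef_rot: [-0.049, 0.999, -0.0, 0.0]
contact_force: [-0.8, -0.6, 3.9]
opening: 0.293
[ 0.51   -0.0005  0.1262] [-0.7831 -0.5893  3.9299] [-0.1118  0.2258  0.026 ]
[ 0.51   -0.0005  0.1262] [-0.5216  0.6372  4.3261] [-0.13    0.2124 -0.0063]
clock: 23.85
tool_pos: [0.51, -0.0005, 0.1253]
eef_rot: [-0.049, 0.999, -0.0, 0.0]
contact_force: [-1.7, -0.5, 7.1]
opening: 0.288
[ 0.51   -0.0005  0.1253] [-1.7198 -0.4716  7.0878] [-0.1399  0.3738 -0.0451]
[ 0.51   -0.0005  0.1253] [-0.0427 -0.434   7.2043] [-0.1428  0.3799 -0.0068]
```

```bash
python3 -m inch '[[1,[0,0,0.01],4],[1,[0,0,0.02],8],[1,[0,0,0.03],12],[1,[0,0,0.04],16],[1,[0,0,0.05],20],[1,[0,0,0.05],20]]'
python3 - <<'E'
from h import *
for i in range(2):
    p,M,s=tool(); print(p,s["contact_force"],s["moment"],np.degrees(np.arctan2(M[1,1],M[0,1])),s["q"][6]); im,c=wsnap('w14')
crop(im,205,160,100,75,8,"pics/w14c.png")
E
```

```text
clock: 24.55
tool_pos: [0.5105, -0.0001, 0.125]
eef_rot: [0.126, 0.992, 0.0, 0.001]
contact_force: [-0.6, 0.5, 6.9]
opening: 0.294
[ 0.5105 -0.0001  0.125 ] [-0.5987  0.5299  6.9331] [0.0124 0.2758 0.0276] 75.51969170839058 0.8079520303919512
w14 [ 0.5105 -0.0001  0.125 ] [0.25   0.9682 0.0006] [ 0.004  0.001 -0.01   0.     0.014  0.003  0.029] [-0.5987  0.5299  6.9331] [0.0124 0.2758 0.0276] [ 0.0589  0.7561 -0.2435  2.0166  0.4227  0.4151  0.808 ]
[ 0.5104 -0.0001  0.125 ] [-0.6448  1.2117  7.4155] [-0.025   0.2992 -0.0018] 75.5858237321119 0.8086872361044666
w14 [ 0.5104 -0.0001  0.125 ] [0.2489 0.9685 0.0006] [ 0.004  0.002 -0.005 -0.001  0.005  0.002  0.006] [-0.6448  1.2117  7.4155] [-0.025   0.2992 -0.0018] [ 0.0591  0.7561 -0.2439  2.0167  0.4231  0.4152  0.8087]
```

View pics/w14c.png

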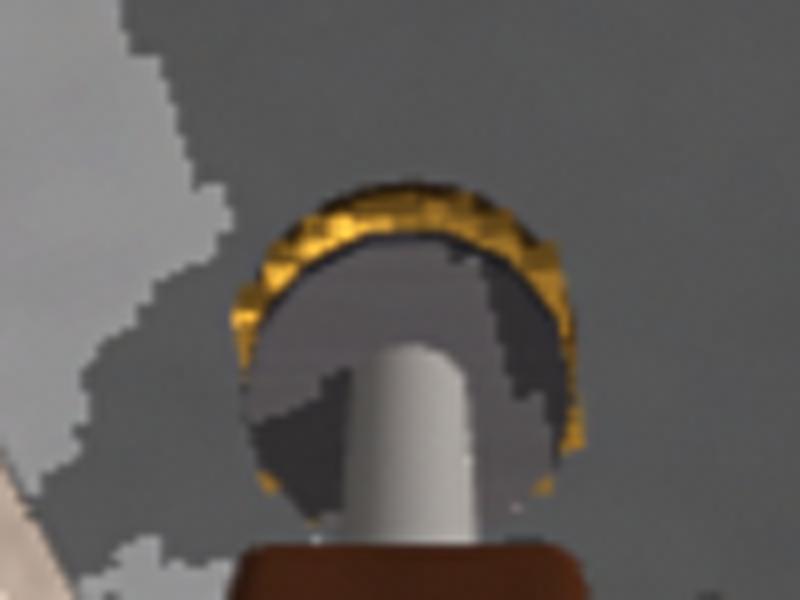

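```bash
python3 -m inch '[[1,[0.01,-0.01,0.02],4],[1,[0.03,-0.02,0.03],9],[1,[0.04,-0.03,0.045],13],[1,[0.05,-0.03,0.06],18],[1,[0.05,-0.03,0.07],23],[1,[0.05,-0.03,0.07],23]]'
python3 - <<'E'
from h import *
p,M,s=tool(); print(p,s["contact_force"],s["moment"],np.degrees(np.arctan2(M[1,1],M[0,1])),s["q"][6]); im,c=wsnap('w15'); need([.5097,-.0004,.1244])
crop(im,205,160,100,75,8,"pics/w15c.png")
E
```

```text
clock: 25.25
tool_pos: [0.5104, 0.0001, 0.1244]
eef_rot: [0.321, 0.947, 0.001, 0.001]
contact_force: [-0.3, 1.5, 8.1]
opening: 0.287
[0.5104 0.0001 0.1244] [-0.2779  1.5098  8.0533] [0.2028 0.1161 0.0034] 52.51876988229505 0.5601465062041816
w15 [0.5104 0.0001 0.1244] [0.6085 0.7936 0.0022] [ 0.007  0.001 -0.012 -0.     0.02   0.002  0.032] [-0.2779  1.5098  8.0533] [0.2028 0.1161 0.0034] [-0.0009  0.7517 -0.146   2.0213  0.2675  0.3836  0.5601]
shift cm [ 0.0208 -0.0782 -0.008 ] tool y az 52.59503601685468 turn None
```

View pics/w15c.png

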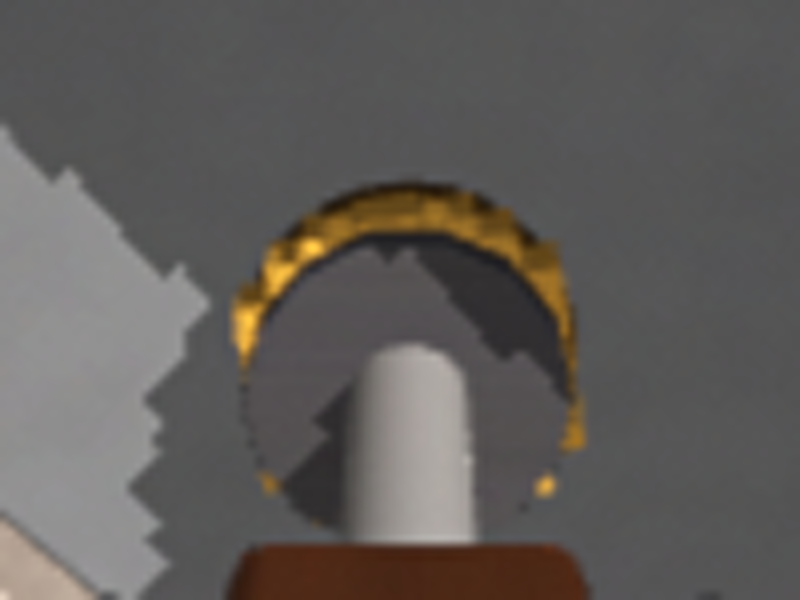

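```bash
python3 -m inch '[[1,[0.01,-0.04,0.01],3],[1,[0.02,-0.08,0.02],7],[1,[0.03,-0.10,0.03],11],[1,[0.04,-0.11,0.045],16],[1,[0.05,-0.12,0.06],21],[1,[0.05,-0.12,0.06],22.5],[1,[0.05,-0.12,0.06],22.5]]'
python3 - <<'E'
from h import *
p,M,s=tool(); print(p,s["contact_force"],s["moment"],np.degrees(np.arctan2(M[1,1],M[0,1])),s["q"][6]); im,c=wsnap('w16'); need([.5097,-.0004,.1238])
crop(im,205,160,100,75,8,"pics/w16c.png")
E
```

```text
clock: 26.0
tool_pos: [0.5102, 0.0001, 0.1238]
eef_rot: [0.499, 0.867, 0.002, 0.002]
contact_force: [1.7, 2.3, 7.3]
opening: 0.293
[0.5102 0.0001 0.1238] [1.6963 2.3156 7.2615] [ 0.567  -0.2336  0.0342] 30.131748998476084 0.32870109231141903
w16 [0.5102 0.0001 0.1238] [0.8649 0.502  0.0049] [ 0.002  0.001 -0.005  0.001  0.007 -0.     0.011] [1.6963 2.3156 7.2615] [ 0.567  -0.2336  0.0342] [-0.0546  0.7509 -0.0576  2.0266  0.1076  0.362   0.3287]
shift cm [-0.0179 -0.0742  0.0046] tool y az 30.155591269427042 turn None
```

View pics/w16c.png

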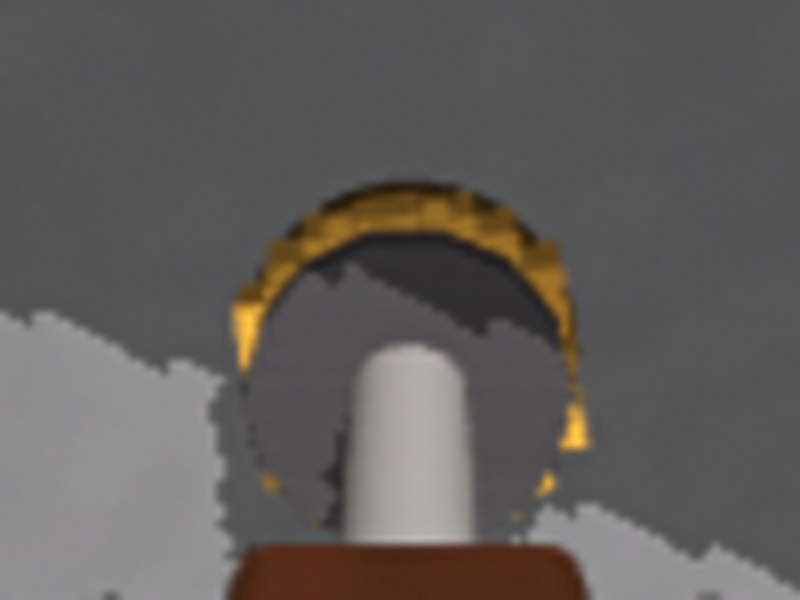

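```bash
python3 -m inch '[[1,[0,0.06,0.01],2],[1,[0,0.07,0.02],6],[1,[-0.01,0.07,0.035],11],[1,[-0.02,0.08,0.05],16],[1,[-0.02,0.08,0.06],21],[1,[-0.02,0.08,0.07],27],[1,[-0.02,0.08,0.07],27.5],[1,[-0.02,0.08,0.07],27.5]]'
python3 - <<'E'
from h import *
p,M,s=tool(); print(p,M[2],s["contact_force"],s["moment"],np.degrees(np.arctan2(M[1,1],M[0,1])),s["q"][6]); im,c=wsnap('w17'); need([.5097,-.0004,.1238])
crop(im,205,160,100,75,8,"pics/w17c.png")
E
```

```text
clock: 26.85
tool_pos: [0.5108, 0.0003, 0.1231]
eef_rot: [0.691, 0.723, 0.002, 0.001]
contact_force: [0.3, 2.1, 6.3]
opening: 0.294
[0.5108 0.0003 0.1231] [ 0.0013  0.0041 -1.    ] [0.2785 2.1257 6.277 ] [ 0.5361 -0.1538  0.0011] 2.650330883806697 0.05072967970424293
w17 [0.5108 0.0003 0.1231] [0.9989 0.0462 0.0041] [ 0.003 -0.002 -0.004 -0.001  0.004  0.001  0.003] [0.2785 2.1257 6.277 ] [ 0.5361 -0.1538  0.0011] [-0.1185  0.7555  0.0466  2.0281 -0.0951  0.3558  0.0507]
shift cm [-0.0612 -0.1133 -0.0707] tool y az 2.6609566697972116 turn None
```

View pics/w17c.png

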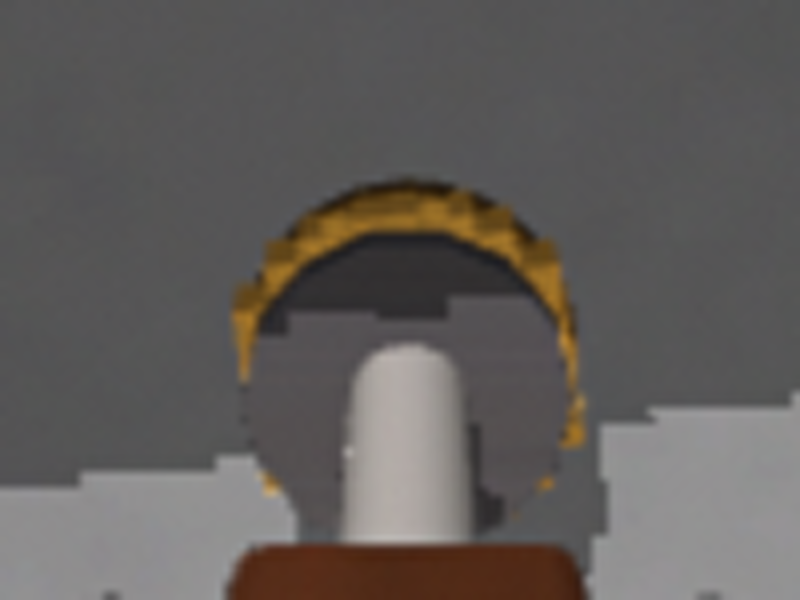

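```bash
python3 -m inch '[[1,[0,0,-0.1],0],[1,[0,-0.02,-0.25],-1.5],[1,[0,-0.04,-0.27],-1.5],[1,[0,-0.04,-0.27],-1.5]]'
python3 - <<'E'
from h import *
p,M,s=tool(); print(p,M[2],s["contact_force"],s["moment"],np.degrees(np.arctan2(M[1,1],M[0,1]))); im,c=wsnap('w18'); need([.5097,-.0004,.1238])
crop(im,205,160,100,75,8,"pics/w18c.png")
E
```

```text
clock: 27.3
tool_pos: [0.5101, -0.0003, 0.1251]
eef_rot: [0.681, 0.732, 0.001, 0.001]
contact_force: [4.9, 3.3, -1.8]
opening: 0.294
[ 0.5101 -0.0003  0.1251] [ 0.0008  0.0033 -1.    ] [ 4.862   3.2545 -1.7893] [ 0.8815 -1.1456  0.0118] 4.135005329224889
w18 [ 0.5101 -0.0003  0.1251] [0.9974 0.0721 0.0033] [-0.001 -0.001  0.002 -0.001 -0.002  0.002  0.001] [ 4.862   3.2545 -1.7893] [ 0.8815 -1.1456  0.0118] [-0.1149  0.7513  0.0419  2.0281 -0.0833  0.3605  0.0658]
shift cm [-0.0053 -0.0446  0.1333] tool y az 4.129191697859157 turn None
```

View pics/w18c.png

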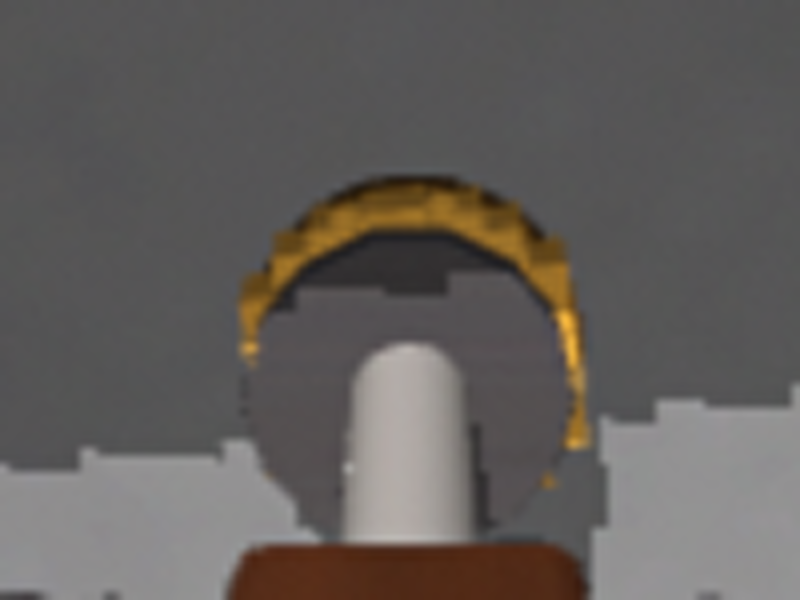

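```bash
python3 -m inch '[[1,[0.04,0.06,0],0],[1,[0.07,0.11,0],0],[1,[0.07,0.11,0],0]]'
python3 - <<'E'
from h import *
for i in range(2):
    p,M,s=tool(); print(p,M[2],s["contact_force"],s["moment"],np.degrees(np.arctan2(M[1,1],M[0,1]))); viewer.snapshot("top")
E
```

```text
clock: 27.65
tool_pos: [0.5103, -0.0001, 0.1251]
eef_rot: [0.681, 0.732, 0.001, 0.0]
contact_force: [4.3, 1.9, -2.1]
opening: 0.29
[ 0.5103 -0.0001  0.1251] [ 0.0001  0.0014 -1.    ] [ 4.2691  1.9169 -2.0771] [ 0.7613 -1.2234  0.0246] 4.091283768025892
[ 0.5103 -0.0001  0.1251] [ 0.0002  0.0014 -1.    ] [ 4.199   2.1598 -1.6724] [ 0.8184 -1.2877  0.061 ] 4.090626770551901
```

```bash
python3 -m inch '[[1,[0.03,0.05,0],0],[1,[0.06,0.1,0],0],[1,[0.06,0.1,0],0]]'
python3 - <<'E'
from h import *
for i in range(1):
    p,M,s=tool(); print(p,M[2],s["contact_force"],s["moment"],np.degrees(np.arctan2(M[1,1],M[0,1])),s["joint_torque"],s["q"]); im,c=wsnap('w19')
crop(im,205,160,100,75,8,"pics/w19c.png")
E
```

```text
clock: 28.05
tool_pos: [0.5105, 0.0001, 0.1251]
eef_rot: [0.682, 0.732, -0.0, 0.0]
contact_force: [3.5, 2.4, -2.4]
opening: 0.293
[0.5105 0.0001 0.1251] [-0.0003 -0.0001 -1.    ] [ 3.5436  2.4116 -2.3519] [ 0.5007 -1.0921  0.023 ] 4.0709623081452015 [  0.8937 -46.6581   2.7707  -4.4223   0.2017   1.5869  -0.041 ] [-0.1177  0.7524  0.0443  2.024  -0.0836  0.3669  0.0638]
w19 [0.5105 0.0001 0.1251] [ 0.9975  0.071  -0.0001] [ 0.    -0.    -0.001  0.001 -0.003 -0.    -0.   ] [ 3.5436  2.4116 -2.3519] [ 0.5007 -1.0921  0.023 ] [-0.1177  0.7524  0.0443  2.024  -0.0836  0.3669  0.0638]
```

View pics/w19c.png

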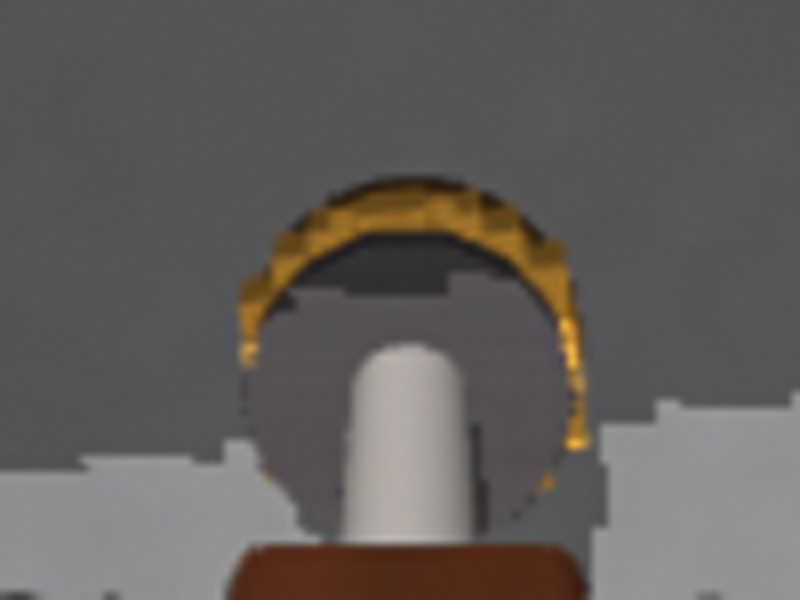

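```bash
python3 -m inch '[[1,[0.03,0.05,0],0],[1,[0.06,0.09,0],0],[1,[0.06,0.09,0],0]]'
python3 - <<'E'
from h import *
for i in range(2):
    p,M,s=tool(); print(p,M[2],s["contact_force"],s["moment"]); viewer.snapshot("top")
E
```

```text
clock: 28.4
tool_pos: [0.5109, 0.0004, 0.125]
eef_rot: [0.682, 0.732, -0.001, -0.0]
contact_force: [3.5, -0.3, -1.0]
opening: 0.291
[0.5109 0.0004 0.125 ] [-0.0006 -0.0012 -1.    ] [ 3.4606 -0.2875 -0.9855] [-0.0344 -0.6455 -0.0192]
[0.5108 0.0005 0.125 ] [-0.0005 -0.0013 -1.    ] [ 3.076   0.043  -1.3602] [-0.0621 -0.676   0.0219]
```

```bash
python3 -m inch '[[1,[0,0.05,0],0],[1,[0,0.09,0],0],[1,[0,0.09,0],0]]'
python3 - <<'E'
from h import *
for i in range(2):
    p,M,s=tool(); print(p,M[2],s["contact_force"],s["moment"]); im,c=wsnap('w20')
crop(im,205,160,100,75,8,"pics/w20c.png")
E
```

```text
clock: 28.8
tool_pos: [0.5113, 0.0007, 0.1249]
eef_rot: [0.682, 0.732, -0.001, -0.001]
contact_force: [0.9, -0.7, -0.6]
opening: 0.291
[0.5113 0.0007 0.1249] [-0.0002 -0.0022 -1.    ] [ 0.8548 -0.7035 -0.5899] [-0.274  -0.1372  0.0006]
w20 [0.5113 0.0007 0.1249] [ 0.9975  0.0708 -0.0022] [-0.001  0.001 -0.     0.001 -0.002 -0.002  0.   ] [ 0.8548 -0.7035 -0.5899] [-0.274  -0.1372  0.0006] [-0.1189  0.7538  0.0448  2.0199 -0.0839  0.3718  0.0629]
[0.5113 0.0008 0.1249] [-0.0002 -0.0021 -1.    ] [ 0.1819 -1.2261 -0.6821] [-0.2857 -0.0983  0.0496]
w20 [0.5113 0.0008 0.1249] [ 0.9975  0.0709 -0.0021] [-0.    -0.    -0.001 -0.     0.001 -0.001  0.   ] [ 0.1819 -1.2261 -0.6821] [-0.2857 -0.0983  0.0496] [-0.119   0.7538  0.0447  2.0199 -0.0839  0.3717  0.0629]
```

View pics/w20c.png

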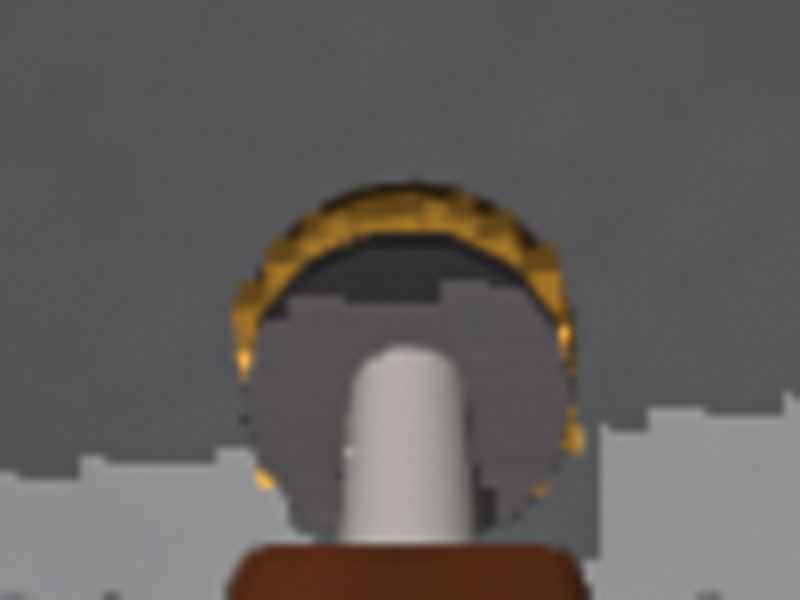

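```bash
python3 -m inch '[[1,[0,0,-0.5],0],[1,[0,0,-1.5],0],[1,[0,0,-3],0],[1,[-2.5,0,-5.8],0],[1,[-4.66,0,-5.8],0],[1,[-4.66,0,-5.8],0],[1,[-4.66,0,-5.8],0],[1,[-4.66,0,-5.8],0],[1,[-4.66,0,-5.8],0]]'
python3 - <<'E'
from h import *
im,c=wsnap('w21'); u,v=proj([.5094,-.0006,.036],c)[0].astype(int); print(u-30,v-36); crop(im,u-30,v-36,60,60,12,"pics/w21c.png")
E
```

```text
clock: 29.8
tool_pos: [0.5153, -0.044, 0.1828]
eef_rot: [0.681, 0.733, -0.0, -0.001]
contact_force: [0.3, 0.7, -1.8]
opening: 0.29
w21 [ 0.5153 -0.044   0.1828] [ 0.9973  0.0732 -0.001 ] [ 0.002  0.001  0.003 -0.002  0.002 -0.     0.002] [ 0.2725  0.6797 -1.7788] [-0.068  -0.0443  0.0759] [-0.0326  0.6567  0.0474  1.9651 -0.0598  0.5223  0.13  ]
224 108
```

View pics/w21c.png

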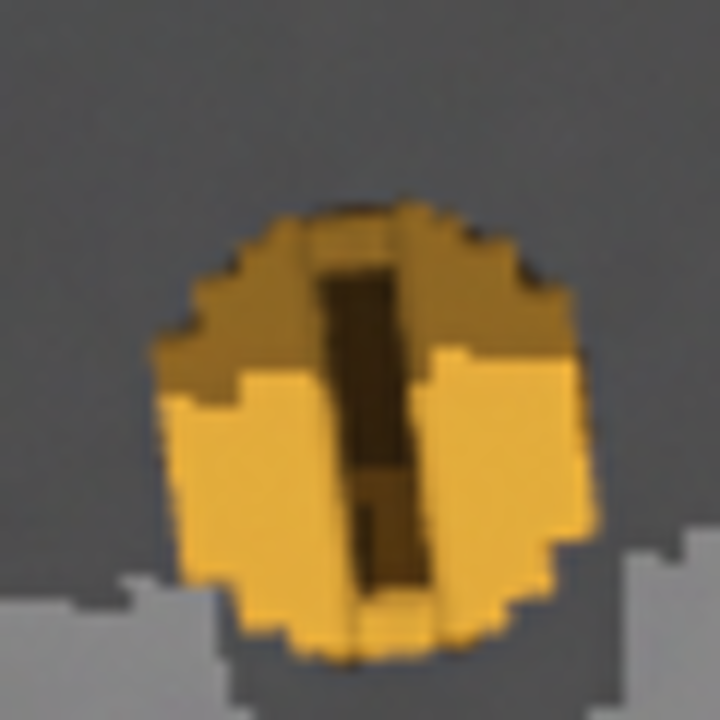

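View pics/w21.png

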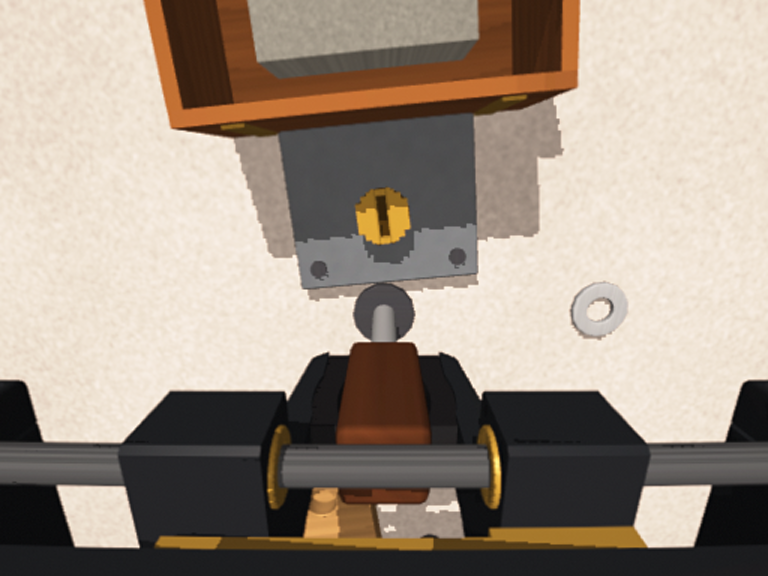

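```bash
python3 - <<'E'
from h import *
im,c=wload('w21'); f=lambda u,v:(224+(u+.5)/12-.5,108+(v+.5)/12-.5)
crop(im,180,70,150,130,5,"pics/w21d.png")
y=np.radians(99.4); Rb=np.array([[np.cos(y),np.sin(y)],[-np.sin(y),np.cos(y)]]); h=np.array([.5094,-.0006])
for z in (.0315,.0325,.0335,.0355):
    s=atz([f(359,270),f(395,590)],c,z); d=s[0]-s[1]; H=atz([f(155,430),f(597,430)],c,z)
    print(z,s.mean(0),"rel world",(s.mean(0)[:2]-h)*1e3,"rel box mm",(s.mean(0)[:2]-h)@Rb.T*1e3,"az",np.degrees(np.arctan2(d[1],d[0]))%360, np.linalg.norm(d))
g=lambda u,v:(u/1.5-.17,v/1.5-.17)
B=atz([g(319,269),g(457,257)],c,.014); print(B,B.mean(0),(B[:,:2]-h)@Rb.T)
d=B[1]-B[0]; print("bolt axis az",np.degrees(np.arctan2(d[1],d[0])))
E
```

```text
0.0315 [ 0.5096 -0.0003  0.0315] rel world [0.1629 0.2764] rel box mm [ 0.2461 -0.2058] az 100.5885446617516 0.02618317639622021
0.0325 [ 0.5096 -0.0002  0.0325] rel world [0.1575 0.3951] rel box mm [ 0.364  -0.2199] az 100.5885446617517 0.026090788823031025
0.0335 [ 0.5096 -0.0001  0.0335] rel world [0.1522 0.5137] rel box mm [ 0.482  -0.2341] az 100.58854466175181 0.025998401249841843
0.0355 [0.5095 0.0002 0.0355] rel world [0.1415 0.7511] rel box mm [ 0.7179 -0.2623] az 100.58854466175178 0.025813626103463452
[[ 0.4664 -0.0439  0.014 ]
 [ 0.5649 -0.0279  0.014 ]] [ 0.5157 -0.0359  0.014 ] [[-0.0357  0.0495]
 [-0.036  -0.0503]]
bolt axis az 9.253405041201443
```

View pics/w21d.png

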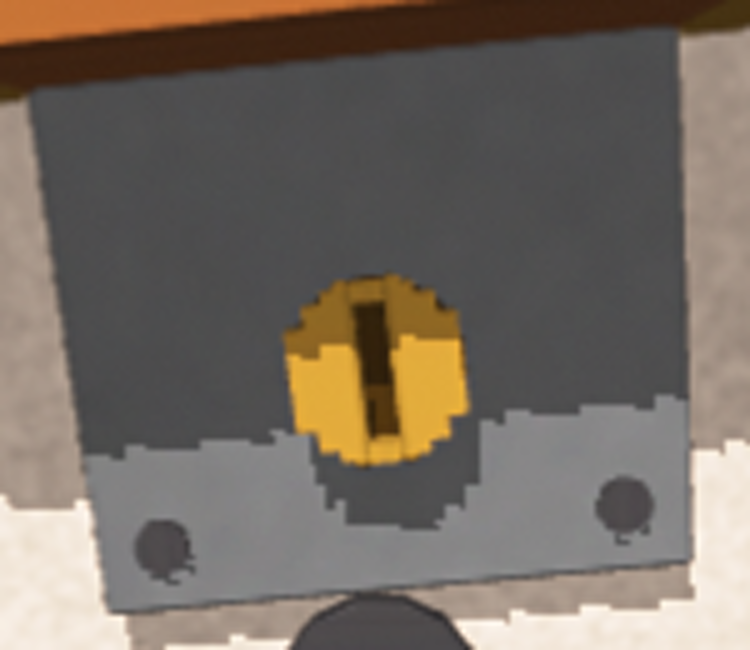

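```bash
python3 - <<'E'
from h import *
y=np.radians(99.4); Rb=np.array([[np.cos(y),np.sin(y)],[-np.sin(y),np.cos(y)]]); h=np.array([.5094,-.0006])
def bolts(tag,guess=.014):
    im,c=wload(tag); out=[]
    g=cv2.cvtColor(im,cv2.COLOR_RGB2GRAY)
    for b in ([-.035,.05],[-.035,-.05]):
        P=np.r_[h+Rb.T@np.array(b),.014]; u,v=proj(P,c)[0]; x0,y0=int(u)-9,int(v)-9
        pt=g[y0:y0+19,x0:x0+19].astype(float); big=cv2.resize(pt,None,fx=6,fy=6,interpolation=cv2.INTER_CUBIC)
        m=((big<100)&(big>50)).astype(np.uint8); n,l,st,ce=cv2.connectedComponentsWithStats(m)
        k=max(range(1,n),key=lambda i:st[i,4]*(np.hypot(*(ce[i]-57))<30)); 
        w=np.array([x0,y0])+(ce[k]+.5)/6-.5; out.append(w); 
    B=atz(out,c,.014); print(tag,(B[:,:2]-h)@Rb.T*1e3, np.round(out,1))
for t in ('w4','w5','w13','w21'): bolts(t)
E
```

```text
w4 [[-35.4672  49.853 ]
 [-35.3996 -50.2215]] [[223.8  64.6]
 [228.1 150.9]]
w5 [[-35.3906  49.6182]
 [-35.4556 -50.3344]] [[218.6  89.1]
 [224.  185.8]]
w13 [[-35.5157  49.7885]
 [-35.429  -50.3548]] [[217.1  94.4]
 [226.8 190.2]]
w21 [[-35.955   49.7698]
 [-35.6512 -50.3614]] [[212.3 179.4]
 [304.5 170.9]]
```

View pics/w20.png

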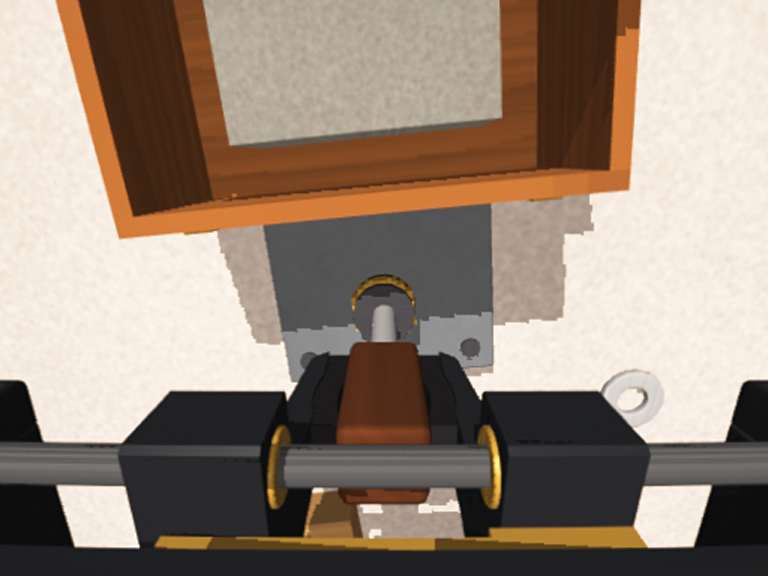

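```bash
python3 - <<'E'
from h import *
y=np.radians(99.4); Rb=np.array([[np.cos(y),np.sin(y)],[-np.sin(y),np.cos(y)]]); h=np.array([.5094,-.0006])
for tag in ('w17','w20','w21'):
    im,c=wload(tag); z=np.load(tag+'.npz'); p=z['p']; M=z['M']
    P=np.r_[h+Rb.T@np.array([-.035,-.05]),.014]; u,v=proj(P,c)[0]; x0,y0=int(u)-10,int(v)-10
    g=cv2.cvtColor(im,cv2.COLOR_RGB2GRAY); big=cv2.resize(g[y0:y0+21,x0:x0+21].astype(np.float32),None,fx=6,fy=6,interpolation=cv2.INTER_CUBIC)
    m=((big<100)&(big>50)).astype(np.uint8); n,l,st,ce=cv2.connectedComponentsWithStats(m); k=max(range(1,n),key=lambda i:st[i,4]*(np.hypot(*(ce[i]-63))<33))
    w=np.array([x0,y0])+(ce[k]+.5)/6-.5; B=atz(w,c,.014)[0]; print(tag,"bolt px",w,"pred",(u,v),"world",B,"box",(B[:2]-h)@Rb.T*1e3)
    print("   brass columns:")
    hsv=cv2.cvtColor(im,cv2.COLOR_RGB2HSV); mm=(hsv[:,:,1]>120)&(hsv[:,:,0]>15)&(hsv[:,:,0]<30)&(hsv[:,:,2]>70)
    hu=proj([.5098,0,.033],c)[0].astype(int); sub=mm[hu[1]-35:hu[1]+30,hu[0]-35:hu[0]+35]; ys,xs=np.nonzero(sub); print("   ",hu, xs.min()+hu[0]-35,xs.max()+hu[0]-35,ys.min()+hu[1]-35,ys.max()+hu[1]-35)
    for cen in ([.5096,-.0001],[.5113,.0008]):
        q=np.r_[cen,.0333]; ey=M[:,1]*[1,1,0];ex=M[:,0]*[1,1,0]
        print("   pred head l/r/top at",cen,proj(q-ey*.018,c)[0],proj(q+ey*.018,c)[0],proj(q+ex*.018-[0,0,.013],c)[0])
E
```

```text
w17 bolt px [314.1873 230.283 ] pred (np.float64(313.8370323691866), np.float64(229.7793584022225)) world [ 0.5648 -0.0275  0.014 ] box [-35.545  -50.2933]
   brass columns:
    [256 206] 234 277 184 220
   pred head l/r/top at [0.5096, -0.0001] [234.0048 206.8187] [277.6622 206.7271] [255.754  181.6854]
   pred head l/r/top at [0.5113, 0.0008] [236.094  205.8741] [279.7948 205.7825] [257.8045 180.7432]
w20 bolt px [313.04   231.3833] pred (np.float64(312.71662397184707), np.float64(230.70812551534834)) world [ 0.5648 -0.0276  0.014 ] box [-35.7131 -50.2776]
   brass columns:
    [256 206] 234 277 184 221
   pred head l/r/top at [0.5096, -0.0001] [234.159  206.4268] [277.476  206.4239] [255.8235 181.5244]
   pred head l/r/top at [0.5113, 0.0008] [236.2549 205.5435] [279.6163 205.5398] [257.8818 180.6417]
w21 bolt px [304.527  170.8793] pred (np.float64(304.16647836389933), np.float64(170.31719269518578)) world [ 0.5649 -0.0275  0.014 ] box [-35.6512 -50.3614]
   brass columns:
    [255 143] 237 273 125 162
   pred head l/r/top at [0.5096, -0.0001] [236.6299 143.5641] [273.4273 143.5376] [255.0407 123.9035]
   pred head l/r/top at [0.5113, 0.0008] [238.415  142.7638] [275.2428 142.7394] [256.7961 123.1094]
```

```bash
python3 - <<'E'
from h import *
for t in ('w4','w5','w9','w13','w14','w16','w17','w18','w19','w20','w21'):
    im,c=wload(t); z=np.load(t+'.npz'); p=z['p'];M=z['M']; W=z['W']; o=-W[:3,:3].T@W[:3,3]
    a=p+M@[0,0,.0916]
    print(t,"cam in tool",M.T@(o-p)*1e3,"axis pt px",proj(a,c)[0], "camdir in tool",M.T@W[2,:3])
E
```

```text
w4 cam in tool [  79.9181   -0.3134 -132.0286] axis pt px [256.0748 208.014 ] camdir in tool [ 0.3016  0.0003 -0.9534]
w5 cam in tool [  79.9205   -0.3131 -132.0039] axis pt px [256.0631 208.0384] camdir in tool [ 0.3015  0.0002 -0.9535]
w9 cam in tool [  79.8967   -0.3851 -132.    ] axis pt px [256.1525 208.0123] camdir in tool [ 0.3015  0.0002 -0.9535]
w13 cam in tool [  79.9054   -0.3931 -132.0081] axis pt px [256.1579 208.009 ] camdir in tool [ 0.3016  0.0002 -0.9534]
w14 cam in tool [  79.6686   -0.9396 -132.0086] axis pt px [256.8196 207.7449] camdir in tool [ 0.3016  0.0002 -0.9534]
w16 cam in tool [  78.5783   -1.6906 -132.0359] axis pt px [257.7171 206.4969] camdir in tool [ 0.3016  0.0002 -0.9534]
w17 cam in tool [  77.7509   -1.6792 -132.003 ] axis pt px [257.7288 205.5605] camdir in tool [ 0.3016  0.0003 -0.9534]
w18 cam in tool [  77.7905   -1.6685 -132.0336] axis pt px [257.7005 205.6065] camdir in tool [ 0.3015  0.0002 -0.9535]
w19 cam in tool [  77.7826   -1.6864 -131.9954] axis pt px [257.7405 205.6109] camdir in tool [ 0.3015  0.0003 -0.9535]
w20 cam in tool [  77.7889   -1.6919 -132.0028] axis pt px [257.7395 205.6169] camdir in tool [ 0.3015  0.0003 -0.9535]
w21 cam in tool [  77.8001   -1.6975 -132.003 ] axis pt px [257.749  205.6244] camdir in tool [ 0.3016  0.0003 -0.9534]
```

```bash
python3 - <<'E'
from h import *
A=[];b=[]
for t in ('w4','w5','w9','w13','w14','w15','w16','w17','w18','w20','w21'):
    z=np.load(t+'.npz'); p=z['p'];M=z['M']; W=z['W']; o=-W[:3,:3].T@W[:3,3]
    A.append(np.hstack([np.eye(3),M.T])); b.append(M.T@(o-p))
A=np.vstack(A);b=np.hstack(b); s=np.linalg.lstsq(A,b,rcond=None); x=s[0]; print("c",x[:3]*1e3,"w",x[3:]*1e3,"res max",abs(A@x-b).max()*1e3)
print("hole in robot frame",np.array([.5094,-.0006])-x[3:5])
E
```

```text
c [  78.2155   -0.0097 -130.8015] w [-1.6433 -0.5403  1.2073] res max 0.018823884299579152
hole in robot frame [ 0.511  -0.0001]
```

```bash
python3 - <<'E'
from h import *
need([.5111,.0001,.140],10.5)
E
```

```text
shift cm [ 4.4454 -0.0969  4.2834] tool y az 4.187108775402142 turn -6.312891224597858
```

```bash
python3 -m inch '[[1,[2.2,-0.1,1],-3],[1,[4.45,-0.1,2],-6.3],[1,[4.45,-0.1,3],-6.3],[1,[4.45,-0.1,4.2],-6.3],[1,[4.45,-0.1,4.2],-6.3],[1,[4.45,-0.1,4.2],-6.3],[1,[4.45,-0.1,4.2],-6.3],[1,[4.45,-0.1,4.2],-6.3]]'
python3 - <<'E'
from h import *
need([.5111,.0001,.1265],10.5); im,c=wsnap('w22'); crop(im,205,140,100,95,7,"pics/w22c.png")
E
```

```text
clock: 30.65
tool_pos: [0.5118, -0.0016, 0.1415]
eef_rot: [0.641, 0.768, 0.0, 0.0]
contact_force: [-0.5, -0.5, -3.2]
opening: 0.291
shift cm [ 0.181  -0.0407  1.5009] tool y az 10.327266453129914 turn -0.17273354687008613
w22 [ 0.5118 -0.0016  0.1415] [0.9838 0.1793 0.0009] [-0.002 -0.003 -0.003  0.002 -0.001 -0.    -0.   ] [-0.5495 -0.4627 -3.1686] [-0.0966  0.0244 -0.0029] [-0.1014  0.7223  0.0234  2.0113 -0.0385  0.4074  0.1318]
```

View pics/w22c.png

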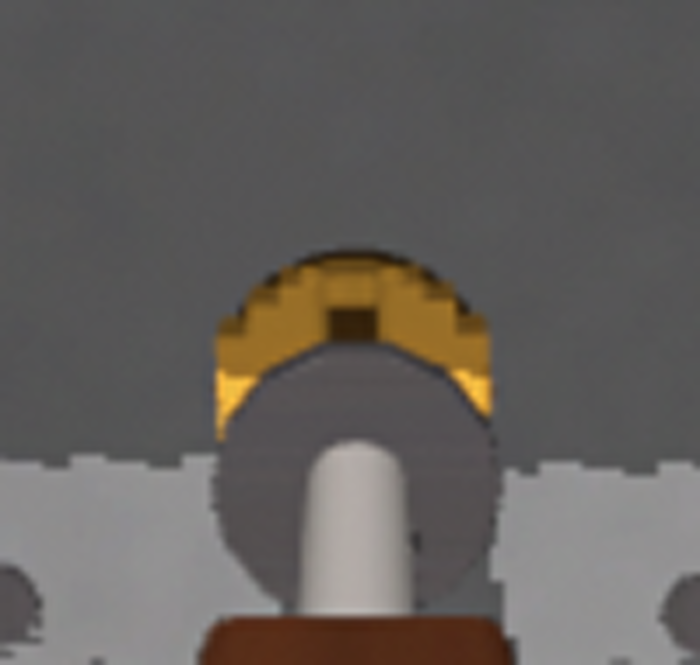

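```bash
python3 -m inch '[[1,[0.1,-0.04,0],0],[1,[0.16,-0.04,0.3],0],[1,[0.16,-0.04,0.6],0],[1,[0.16,-0.04,0.9],0],[1,[0.16,-0.04,1.2],0],[1,[0.16,-0.04,1.4],0],[1,[0.16,-0.04,1.5],0],[1,[0.16,-0.04,1.5],0]]'
python3 - <<'E'
from h import *
for i in range(2):
    p,M,s=tool(); print(p,M[2],s["contact_force"],s["moment"]); viewer.snapshot("top")
E
```

```text
clock: 31.5
tool_pos: [0.5107, 0.0004, 0.1259]
eef_rot: [0.64, 0.768, -0.0, -0.0]
contact_force: [0.2, -0.2, -2.2]
opening: 0.293
[0.5107 0.0004 0.1259] [ 0.0001 -0.0003 -1.    ] [ 0.188  -0.1601 -2.2369] [-0.0042  0.0007  0.0572]
[0.5108 0.0004 0.1261] [ 0. -0. -1.] [-0.0958 -0.2947 -1.5033] [-0.0939  0.103   0.0205]
```

```bash
python3 -m inch '[[1,[-0.04,0.02,0.1],0],[1,[-0.04,0.02,0.2],0],[1,[-0.04,0.02,0.25],0],[1,[-0.04,0.02,0.25],0]]'
python3 - <<'E'
from h import *
for i in range(2):
    p,M,s=tool(); print(p,M[2],s["contact_force"],s["moment"]); viewer.snapshot("top")
E
```

```text
clock: 32.0
tool_pos: [0.5113, 0.0, 0.1239]
eef_rot: [0.64, 0.768, 0.0, 0.0]
contact_force: [-1.4, -0.0, 3.7]
opening: 0.292
[0.5113 0.     0.1239] [-0.0001  0.0007 -1.    ] [-1.4144 -0.0388  3.7485] [-0.1164  0.1412 -0.0243]
[0.5114 0.     0.1239] [-0.0001  0.0008 -1.    ] [-0.0808 -0.1513  3.2858] [-0.1078  0.0828  0.0139]
```

```bash
python3 -m inch '[[1,[0,-0.02,0.05],0],[1,[0,-0.02,0.1],0],[1,[0,-0.02,0.14],0],[1,[0,-0.02,0.14],0]]'
python3 - <<'E'
from h import *
for i in range(2):
    p,M,s=tool(); print(p,M[2],s["contact_force"],s["moment"]); viewer.snapshot("top")
E
```

```text
clock: 32.5
tool_pos: [0.5113, 0.0, 0.1228]
eef_rot: [0.64, 0.768, 0.0, 0.0]
contact_force: [-0.7, -0.4, 8.2]
opening: 0.293
[0.5113 0.     0.1228] [-0.0001  0.0013 -1.    ] [-0.656  -0.4224  8.2338] [-0.0575  0.1952 -0.0218]
[0.5113 0.     0.1228] [-0.0002  0.0013 -1.    ] [-0.9633  0.7265  8.1851] [-0.1054  0.1435 -0.0227]
```

```bash
python3 -m inch '[[1,[0,0,0],3],[1,[0,0,0],6],[1,[0,0,0.01],9],[1,[0,0,0.01],12],[1,[0,0,0.01],12]]'
python3 - <<'E'
from h import *
for i in range(2):
    p,M,s=tool(); print(p,M[2],s["contact_force"],s["moment"],np.degrees(np.arctan2(M[1,1],M[0,1]))); viewer.snapshot("top")
E
```

```text
clock: 33.1
tool_pos: [0.5115, 0.0, 0.1227]
eef_rot: [0.717, 0.697, 0.001, 0.001]
contact_force: [-0.3, 0.1, 7.6]
opening: 0.29
[0.5115 0.     0.1227] [ 0.      0.0017 -1.    ] [-0.3239  0.1273  7.585 ] [-0.1367  0.1386  0.0323] -1.6807315519064592
[0.5115 0.     0.1227] [ 0.      0.0016 -1.    ] [-0.9024 -1.2585  8.6186] [-0.1307  0.1558  0.0411] -1.6264846758423324
```

```bash
python3 -m inch '[[1,[0,0,-0.1],0],[1,[0,0,-0.25],0],[1,[0,0,-0.32],-2],[1,[0,0,-0.32],-5],[1,[0,0,-0.32],-5]]'
python3 - <<'E'
from h import *
p,M,s=tool(); print(p,M[2],s["contact_force"],s["moment"],np.degrees(np.arctan2(M[1,1],M[0,1])))
E
python3 -m inch '[[1,[0,0,-0.5],0],[1,[0,0,-1.5],0],[1,[0,0,-3],0],[1,[-2.5,0,-5.8],0],[1,[-4.66,0,-5.8],0],[1,[-4.66,0,-5.8],0],[1,[-4.66,0,-5.8],0],[1,[-4.66,0,-5.8],0],[1,[-4.66,0,-5.8],0]]'
python3 - <<'E'
from h import *
im,c=wsnap('w23'); u,v=proj([.5094,-.0006,.033],c)[0].astype(int); print(u-30,v-36); crop(im,u-30,v-36,60,60,12,"pics/w23c.png")
E
```

```text
clock: 33.7
tool_pos: [0.5104, 0.0001, 0.1249]
eef_rot: [0.685, 0.728, -0.0, -0.0]
contact_force: [-0.2, 0.6, -2.0]
opening: 0.293
[0.5104 0.0001 0.1249] [ 0.0004 -0.001  -1.    ] [-0.1783  0.6012 -1.9916] [-0.1173  0.0109 -0.0152] 3.470793398523175
clock: 34.6
tool_pos: [0.5133, -0.0452, 0.183]
eef_rot: [0.685, 0.728, -0.0, -0.001]
contact_force: [0.5, 0.4, -2.8]
opening: 0.288
w23 [ 0.5133 -0.0452  0.183 ] [ 0.9981  0.0609 -0.0009] [ 0.     0.001  0.006 -0.004  0.002  0.001  0.001] [ 0.4773  0.4256 -2.8331] [-0.0156  0.1128  0.0433] [-0.0335  0.6547  0.0522  1.9705 -0.0658  0.519   0.1261]
226 106
```

View pics/w23c.png

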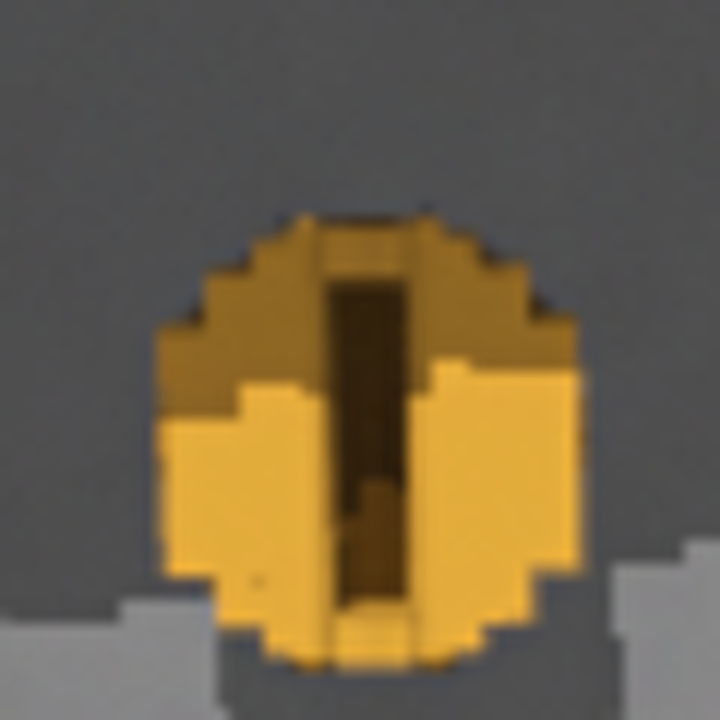

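```bash
python3 - <<'E'
from h import *
im,c=wload('w23'); f=lambda u,v:(226+(u+.5)/12-.5,106+(v+.5)/12-.5)
y=np.radians(99.4); Rb=np.array([[np.cos(y),np.sin(y)],[-np.sin(y),np.cos(y)]]); h=np.array([.5094,-.0006])
for z in (.0325,.0335):
    s=atz([f(368,282),f(372,602)],c,z); d=s[0]-s[1]
    print(z,s.mean(0),"rel world",(s.mean(0)[:2]-h)*1e3,"rel box mm",(s.mean(0)[:2]-h)@Rb.T*1e3,"az",np.degrees(np.arctan2(d[1],d[0]))%360)
g=cv2.cvtColor(im,cv2.COLOR_RGB2GRAY)
for b in ([-.035,.05],[-.035,-.05]):
    P=np.r_[h+Rb.T@np.array(b),.014]; u,v=proj(P,c)[0]; x0,y0=int(u)-9,int(v)-9
    big=cv2.resize(g[y0:y0+19,x0:x0+19].astype(np.float32),None,fx=6,fy=6,interpolation=cv2.INTER_CUBIC)
    m=((big<100)&(big>50)).astype(np.uint8); n,l,st,ce=cv2.connectedComponentsWithStats(m); k=max(range(1,n),key=lambda i:st[i,4]*(np.hypot(*(ce[i]-57))<30))
    B=atz(np.array([x0,y0])+(ce[k]+.5)/6-.5,c,.014)[0]; print("bolt box",(B[:2]-h)@Rb.T*1e3)
need([.4749,-.2376,.24],13.4)
E
```

```text
0.0325 [ 0.5095 -0.0003  0.0325] rel world [0.058 0.322] rel box mm [ 0.3082 -0.1099] az 94.21132802585686
0.0335 [ 0.5094 -0.0002  0.0335] rel world [0.0494 0.4371] rel box mm [ 0.4232 -0.1202] az 94.21132802585726
bolt box [-35.8837  49.754 ]
bolt box [-35.4646 -50.3006]
shift cm [-18.9518  -5.0126  -5.7077] tool y az 3.479201330782919 turn -9.920798669217081
```

```bash
python3 -m inch '[[1,[-3,-0.8,-3],-3],[1,[-7,-1.8,-5],-6],[1,[-11,-2.9,-5.7],-9],[1,[-15,-4,-5.7],-9.9],[1,[-19,-5,-5.7],-9.9],[1,[-19,-5,-5.7],-9.9],[1,[-19,-5,-5.7],-9.9],[1,[-19,-5,-5.7],-9.9],[1,[-19,-5,-5.7],-9.9],[1,[-19,-5,-5.7],-9.9]]'
python3 - <<'E'
from h import *
need([.4749,-.2376,.1216],13.4); im,c=wsnap('w24')
E
```

```text
clock: 35.65
tool_pos: [0.4754, -0.2376, 0.2402]
eef_rot: [0.62, 0.785, 0.0, -0.0]
contact_force: [-0.3, 0.3, -1.6]
opening: 0.291
shift cm [ 0.0085 -0.0512 11.8634] tool y az 13.431976921827951 turn 0.03197692182795109
w24 [ 0.4754 -0.2376  0.2402] [0.9726 0.2323 0.0001] [ 0.007 -0.002  0.006 -0.003  0.003 -0.    -0.   ] [-0.3304  0.3188 -1.5561] [-0.0977  0.1206  0.0216] [ 0.396   0.5813 -0.0303  1.8666  0.025   0.6943  0.5859]
```

View pics/w24.png

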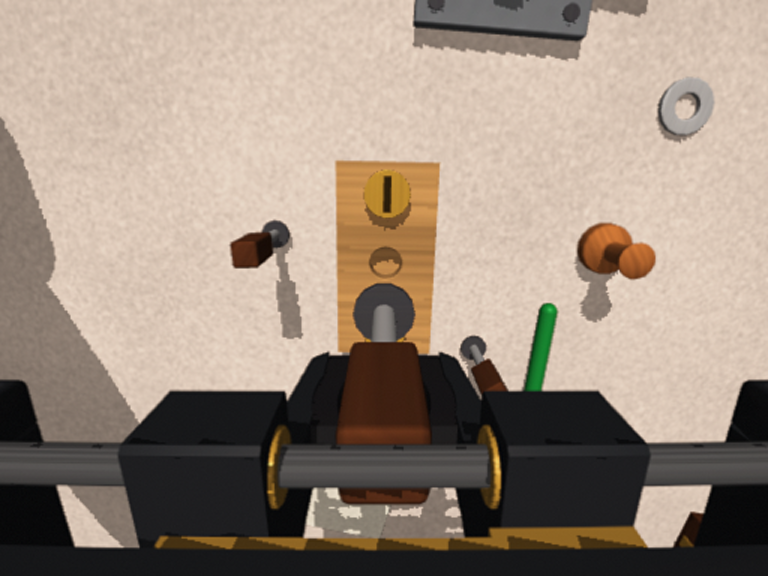

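```bash
python3 - <<'E'
from h import *
im,c=wload('w24'); crop(im,225,160,65,55,11,"pics/w24c.png")
w=np.array([-.00164,-.00054,0])
P=atz([(386/1.5-.17,262/1.5-.17)],c,.03)[0]; print("cam",P,"robot",P-w)
Q=atz([(336/1.5,161/1.5),(439/1.5,163/1.5)],c,.03); print(Q)
H=atz([(387/1.5-.17,194/1.5-.17)],c,.041)[0]; e=np.array([np.cos(np.radians(102.5)),np.sin(np.radians(102.5)),0]); print("from spare head",H-.056*e-w)
E
```

```text
cam [ 0.4756 -0.238   0.03  ] robot [ 0.4772 -0.2375  0.03  ]
[[ 0.4202 -0.1701  0.03  ]
 [ 0.4972 -0.1533  0.03  ]]
from spare head [ 0.4772 -0.2384  0.041 ]
```

View pics/w24c.png

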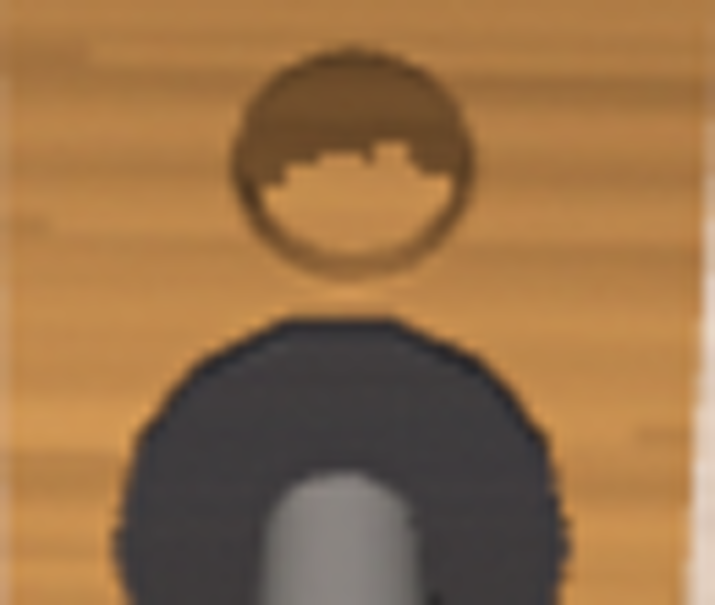

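```bash
python3 -m inch '[[1,[-0.04,0.14,0],0],[1,[-0.04,0.14,2],0],[1,[-0.04,0.14,5],0],[1,[-0.04,0.14,8],0],[1,[-0.04,0.14,9.5],0],[1,[-0.04,0.14,10.4],0],[1,[-0.04,0.14,10.4],0],[1,[-0.04,0.14,10.4],0],[1,[-0.04,0.14,10.4],0]]'
python3 - <<'E'
from h import *
need([.4770,-.2378,.1216],13.4); im,c=wsnap('w25'); crop(im,205,150,100,75,8,"pics/w25c.png")
E
```

```text
clock: 36.6
tool_pos: [0.4771, -0.2395, 0.1373]
eef_rot: [0.621, 0.784, 0.0, 0.001]
contact_force: [0.1, -0.9, -2.2]
opening: 0.297
shift cm [0.1652 0.025  1.5668] tool y az 13.284159843918353 turn -0.11584015608164755
w25 [ 0.4771 -0.2395  0.1373] [0.9732 0.2298 0.0017] [ 0.    -0.003 -0.     0.002  0.    -0.001 -0.   ] [ 0.1315 -0.879  -2.1768] [-0.0609  0.0909 -0.014 ] [ 0.3936  0.746  -0.0245  1.9488  0.0385  0.4452  0.5727]
```

View pics/w25c.png

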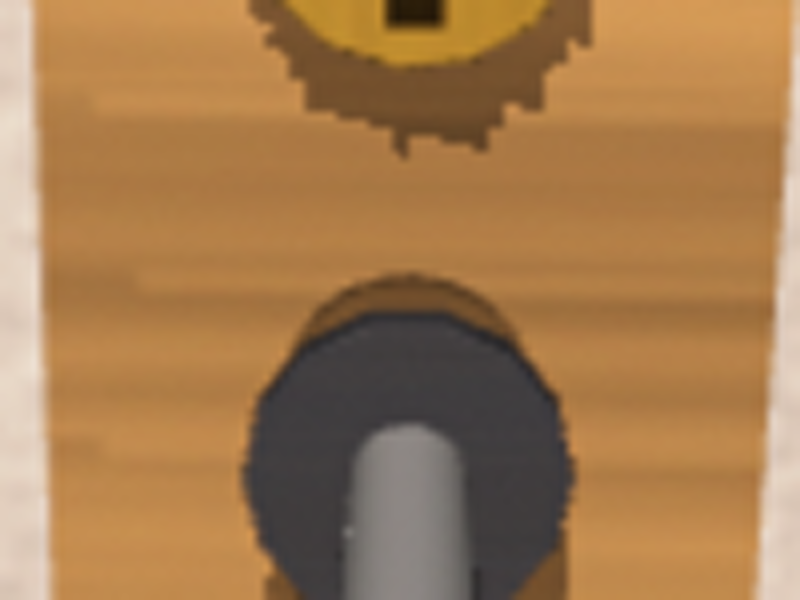

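```bash
python3 -m inch '[[1,[0.1,0.02,0.2],0],[1,[0.13,0.02,0.5],0],[1,[0.13,0.02,0.5],0],[1,[0.13,0.02,0.5],0],[1,[0.13,0.02,0.5],0]]'
python3 - <<'E'
from h import *
need([.4770,-.2378,.1216],13.4)
E
```

```text
clock: 37.15
tool_pos: [0.4763, -0.2379, 0.1313]
eef_rot: [0.621, 0.784, 0.0, 0.0]
contact_force: [0.7, -0.0, -0.9]
opening: 0.293
shift cm [-0.0064  0.0713  0.9704] tool y az 13.281201983193858 turn -0.11879801680614221
```

```bash
python3 -m inch '[[1,[0,0.05,0.2],0],[1,[0,0.05,0.4],0],[1,[0,0.05,0.6],0],[1,[0,0.05,0.8],0],[1,[0,0.05,0.8],0],[1,[0,0.05,0.8],0]]'
python3 - <<'E'
from h import *
need([.4770,-.2378,.1216],13.4)
E
python3 -m inch '[[1,[0,0,0.08],0],[1,[0,0,0.15],0],[1,[0,0,0.15],0]]'
```

```text
clock: 37.75
tool_pos: [0.4767, -0.2377, 0.1232]
eef_rot: [0.621, 0.784, 0.0, -0.0]
contact_force: [0.7, 0.2, -2.5]
opening: 0.292
shift cm [-0.0137  0.0239  0.159 ] tool y az 13.284991068968315 turn -0.11500893103168508
clock: 38.05
tool_pos: [0.4767, -0.2377, 0.1217]
eef_rot: [0.621, 0.784, 0.0, -0.0]
contact_force: [0.3, -0.1, -2.7]
opening: 0.291
```

```bash
python3 -m inch '[[1,[0,0,0.05],0],[1,[0,0,0.05],0],[1,[0,0,0.05],0]]'; python3 -m inch '[[1,[0,0,0.05],0],[1,[0,0,0.05],0],[1,[0,0,0.05],0]]'
```

```text
clock: 38.35
tool_pos: [0.4768, -0.2378, 0.1215]
eef_rot: [0.621, 0.784, 0.0, 0.0]
contact_force: [-0.4, 2.1, 2.1]
opening: 0.293
clock: 38.65
tool_pos: [0.4768, -0.2377, 0.1215]
eef_rot: [0.621, 0.784, 0.0, 0.0]
contact_force: [0.2, 0.6, 7.6]
opening: 0.293
```

```bash
python3 -m inch '[[1,[0,0,-0.05],0],[1,[0,0,-0.07],0],[1,[0,0,-0.07],0],[0.65,[0,0,-0.07],0],[0.6,[0,0,-0.07],0],[0.5,[0,0,-0.07],0],[0.3,[0,0,-0.07],0],[0,[0,0,-0.07],0],[0,[0,0,-0.07],0],[0,[0,0,-0.07],0],[0,[0,0,-0.07],0],[0,[0,0,-0.07],0]]'
python3 - <<'E'
from h import *
im,c=wsnap('w26')
E
```

```text
clock: 39.85
tool_pos: [0.4768, -0.2378, 0.1215]
eef_rot: [0.621, 0.784, 0.0, -0.0]
contact_force: [1.1, 0.5, 0.2]
opening: 0.991
w26 [ 0.4768 -0.2378  0.1215] [0.9732 0.2298 0.    ] [-0.002 -0.001 -0.     0.    -0.001 -0.001 -0.001] [1.144  0.4973 0.2425] [-0.0615 -0.0264  0.0315] [ 0.3898  0.7732 -0.0227  1.9583  0.0396  0.4105  0.569 ]
```

View pics/w26.png

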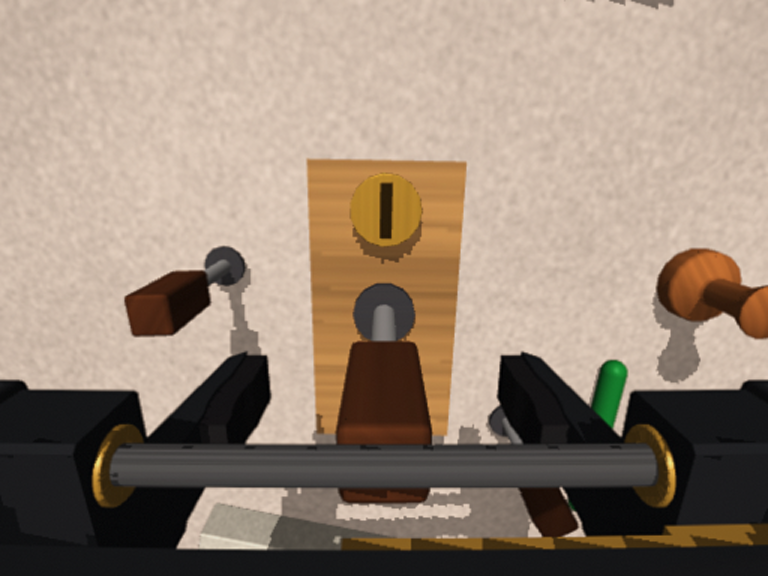

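The driver stands released, handle centred between the open jaws at (384,420). Retract straight up and check everything.

```bash
python3 -m inch '[[0,[0,0,-2],0],[0,[0,0,-5],0],[0,[0,0,-9],0],[0,[0,0,-13],0],[0,[0,0,-17],0],[0,[-3,0,-20],0],[0,[-6,0,-20],0],[0,[-6,0,-20],0],[0,[-6,0,-20],0],[0,[-6,0,-20],0],[0,[-6,0,-20],0],[0,[-6,0,-20],0]]'
python3 - <<'E'
from h import *
im,c=wsnap('w27'); 
s=viewer.snapshot("scene"); crop(s,140,150,180,170,4,"pics/s9.png")
print(r.get_state()["opening"])
E
```

```text
clock: 41.1
tool_pos: [0.4905, -0.2951, 0.3212]
eef_rot: [0.62, 0.785, 0.0, -0.001]
contact_force: [-0.6, 0.1, 0.0]
opening: 1.001
w27 [ 0.4905 -0.2951  0.3212] [ 0.9729  0.2311 -0.0005] [ 0.001 -0.001  0.005 -0.006  0.001  0.001  0.   ] [-0.6083  0.0736  0.0096] [-0.0643  0.0907 -0.0093] [ 0.4774  0.5372 -0.0266  1.643   0.0161  0.9626  0.6786]
1.0014396995309593
```

View pics/w27.png

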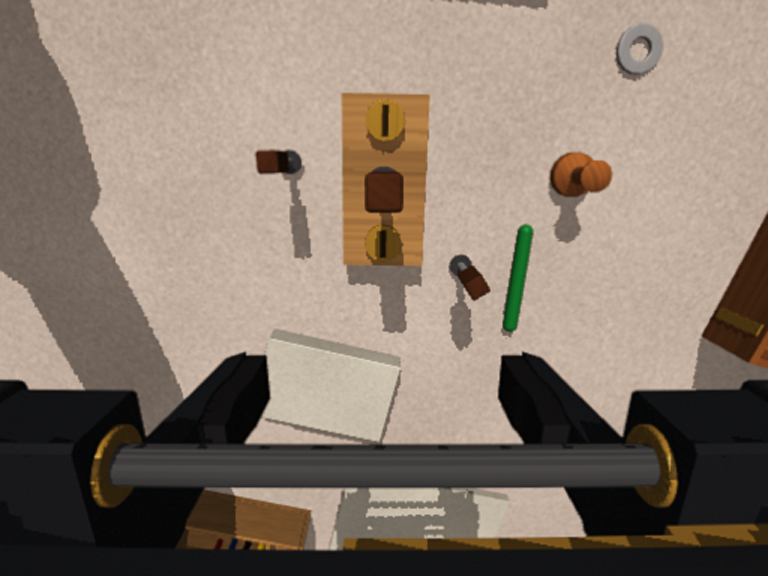

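View pics/s9.png

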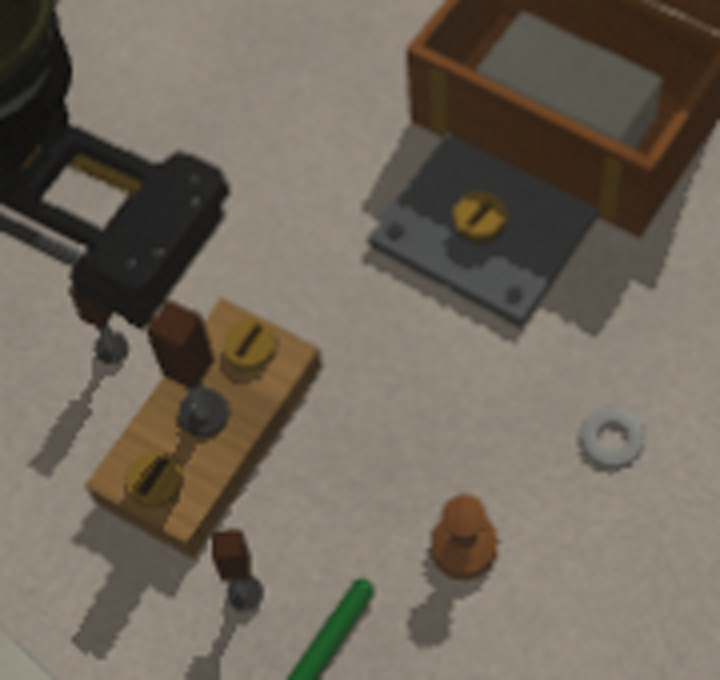

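The pictures show the driver upright in the middle hole, at wrist (384,190) and scene crop (203,410). The bystanders are where they were, and the screw stands square with its slot turned about 90°.

```bash
python3 -c "
from plant import r
print(r.finish_job())"
```

```text
the job is handed in; nothing more can be done
None
```

I handed the job in at about 41 s of the allowed 72 s. The screw is started and turned about a quarter turn clockwise, and the driver is back in its rest.

**What I did**
- I took the large wooden-handled driver from the middle of the rest and set its blade in the slot.
- I brought the screw upright with light presses, at most about 11 N net.
- I turned it in two stages with the driver only. The first stage gave about 85°, so I pressed it square again and turned a little more.
- I stood the driver back on its shoulder in the middle hole, let go and backed away.

**Last checks**
- **Turn:** the slot angle went from 185.4° to 94.2°, so about 91°.
- **Upright before turning:** the head was about 0.4 mm from the hole centre, against 2.6 mm at the start.
- **Upright after turning:** it was about 0.4 mm off, or up to about 0.8 mm against the plate's bolts. That allows a lean of 1 to 2 degrees.
- **Driver and bystanders:** the driver stands upright in the middle hole and is released. The stamp, washer, marker, leaflets, small drivers and spare heads show no movement. I did not look again at the jar and the cup.

**What disagreed**
- The wrist camera's reported position was about 1.7 mm off from the arm's. I noticed only after the first turning stage.
- Because of that, I pushed the driver sideways with up to about 3 N while turning, and about 6 N just afterwards with it lifted. The screw may have leaned 2 to 3 degrees for a moment.
- I corrected the offset and pressed the screw square again. The last few degrees of the turn showed almost no side force.

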